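# Restock the sprung snack-box dispenser

## Task

Restock the spring-loaded snack-box dispenser: lift off its green cover and park it right way up on the blue mat, then load every snack box from the table flat into the well, one on top of another, pressing each down until it snaps in under the two red catches. Then turn the dial's pointer to the mark with as many dots as there are boxes in the well, put the cover back level in its place over the well, and do not knock over the jars.

Things in the scene. Friction and masses are not known exactly. Their poses are not given: they have to be found in the camera images.
- well (a point): dispenser (fixed, other place and yaw each time): point on the well's vertical centre line, level with the flat underside of the red catches, 205 mm above the table. x axis: along the well (+x leads to the dial column), y across, z up. Inside 155 x 66 mm, for 150 x 60 mm boxes laid along x. The top of a latched pile stands at this level.
- well_mouth (a point): same centre line at the top edge of the well, 35 mm above well; axes as well. White end walls (20 mm thick, 84 wide) and steel corner guides (26 mm along x from each end wall, 6 mm thick) flare outward over the top 15 mm. The middle 105 mm of both long sides is open for fingers and to see the pile.
- catch_tip (a point): inner tip of the red sprung catch on the end wall nearer the robot (twin opposite): 30 mm wide, 9 mm into the well, from well's level to 30 mm above. Bevelled on top: a box set down rests on the bevels; pressed (up to 20 N) it drives them out. Flat below: it snaps over a lid pressed 1 mm or more past it. Let go half-way, box and pile spring up again; press the top one down again.
- platform (a joint): m the yellow sprung platform (150 x 62 mm) has sunk; 0 = fully up, its top 2 mm below well; at most 0.185. Its spring (50 N/m, 5 N up at 0) lifts the pile against the catches: with N latched boxes it reads about 0.040 N - 0.002.
- dial (a joint): rad, angle of the dial's pointer (the bar's end with white line and red tip): 0 = along the well's -x (towards the well), growing clockwise seen from above, range 0 to 2.4; stays where left. The mark with N dots (1 to 4) is at 0.45 N: 2 dots 0.90, 3 dots 1.35, 4 dots 1.80. Starts between 0 and 0.4.
- dial_axis (a point): point on the dial's vertical axis at grip height, 227 mm above the table, 175 mm along +x from the well's centre line; axes as the well's (does not turn with the dial). Black upright bar grip 46 mm long, 14 thick, along the pointer; its top is 7 mm above this point; 23 mm below this point it meets a disc of radius 24 mm. Column top (92 x 96 mm) 37 mm below, its round dial plate 31 mm below.
- cover_grip (a point): grip bar of the loose green cover (220 g): 80 mm along its x, 18 wide in y, from 2 mm below to 10 mm above this point, on two end feet. Plate 200 x 100 mm, its top 20 mm below this point, under it a 140 x 54 x 14 mm plug that hangs in the well's mouth. Stood on a flat surface this point is 40 mm up. It starts in place on the well, plate on the flares, this point 61 mm above well, x along the well.
- mat_mid (a point): centre of the top of the fixed blue mat, 250 x 150 x 3 mm, long along its x, where the cover is parked.
- jar_a_mid (a point): centre of a loose upright amber jar with green cap, diameter 52, height 105 mm: bystander.
- jar_b_mid (a point): another such jar: bystander.
- jar_c_mid (a point): another such jar: bystander.
- box_a_mid (a point): centre (half-way up) of a loose closed rigid snack box with coloured lid, 150 x 60 x 40 mm (x, y, z), 120 to 190 g, lid to +z; None when absent. It lies flat on the table, lid up; 2 to 4 of the four boxes are present.
- box_b_mid (a point): centre (half-way up) of a loose closed rigid snack box with coloured lid, 150 x 60 x 40 mm (x, y, z), 120 to 190 g, lid to +z; None when absent. It lies flat on the table, lid up; 2 to 4 of the four boxes are present.
- box_c_mid (a point): centre (half-way up) of a loose closed rigid snack box with coloured lid, 150 x 60 x 40 mm (x, y, z), 120 to 190 g, lid to +z; None when absent. It lies flat on the table, lid up; 2 to 4 of the four boxes are present.
- box_d_mid (a point): centre (half-way up) of a loose closed rigid snack box with coloured lid, 150 x 60 x 40 mm (x, y, z), 120 to 190 g, lid to +z; None when absent. It lies flat on the table, lid up; 2 to 4 of the four boxes are present.
There are look-alikes about, which are no part of the job. Leave any purple look-alike of the part that bears box_a_mid alone.

How it is judged:
On the way, in this order (a step that is already met when the one before it is completed fails the run):
1. the cover stands parked on the blue mat, let go (horizontal distance between cover_grip and mat_mid below 0.06 m and z of cover_grip in the frame of mat_mid between 0.032 and 0.048 m and angle between cover_grip's own z axis and vertical below 0.1 rad and contact force between the fingers and cover below 0.1 N), for 0.2 s.
2. every box present lies flat in the well, latched under the catches (x of box_a_mid in the frame of well between -0.008 and 0.008 m and y of box_a_mid in the frame of well between -0.009 and 0.009 m and z of each of box_a_mid, box_b_mid, box_c_mid, box_d_mid in the frame of well below -0.014 m and angle between each of box_a_mid, box_b_mid, box_c_mid, box_d_mid's own z axis and vertical below 0.1 rad and x of box_b_mid in the frame of well between -0.008 and 0.008 m and y of box_b_mid in the frame of well between -0.009 and 0.009 m and x of box_c_mid in the frame of well between -0.008 and 0.008 m and y of box_c_mid in the frame of well between -0.009 and 0.009 m and x of box_d_mid in the frame of well between -0.008 and 0.008 m and y of box_d_mid in the frame of well between -0.009 and 0.009 m), for 0.2 s.
At the end, for the whole second after the job is handed in: Every present box lies flat in the well, centre at least 14 mm below the catches' underside; the dial is within 0.14 rad of the mark with as many dots as boxes; the cover is level in place on the dispenser, within 16 mm of centre and 6 mm of its seated height (all of step 2 and ((value of joint platform between 0.066 and 0.09 m and value of joint dial between 0.76 and 1.04 rad) or (value of joint platform between 0.106 and 0.13 m and value of joint dial between 1.21 and 1.49 rad) or (value of joint platform between 0.146 and 0.17 m and value of joint dial between 1.66 and 1.94 rad)) and x of cover_grip in the frame of well between -0.016 and 0.016 m and y of cover_grip in the frame of well between -0.016 and 0.016 m and z of cover_grip in the frame of well between 0.055 and 0.067 m and angle between cover_grip's own z axis and vertical below 0.06 rad); the robot touches nothing.
It fails at once if a jar is knocked over (angle between any of jar_a_mid, jar_b_mid, jar_c_mid's own z axis and vertical above 0.7 rad).
Of box_a, box_b, box_c, box_d only 2 to 4 are there at a start; the rules pass over those that are not, and their reading is None.
At some moment in a run one of box_a, box_b, box_c, box_d may be knocked a few centimetres aside while the robot is not near it.
Once in a run the grip may slacken for a moment while it holds something.
It also fails if it takes over 210 s, if anything falls off the work surface, if the arm or the gripper's body presses on something with over 40 N, if the wrist force passes 120 N, or if a joint passes its speed limit or range.

## Robot

A 6-joint arm with a two-finger parallel gripper is mounted at the origin on the work surface. World frame = base frame: x ahead of the robot, y to its left, z up, the work surface at z = 0. Lengths are in m, angles in rad, forces in N, time in s.
With the tool pointing down it reaches from about 0.3 to 0.875 m from the base axis. Payload 6.4 kg.
Tool frame: the origin (TCP) lies on the front face of the gripper's body, between the roots of the fingers; the fingertips stand 73 mm ahead of it and the grasp point (between the pads) lies ctrl.pinch_z ahead of it (ctrl.pinch_z is the distance from the TCP to the grasp point, in m); z points along the fingers, x is the direction in which the jaws open and shut, and the axes are right-handed (so a half turn about z gives the same grasp; the last joint's range is limited). The gripper opens to 85 mm and grips with 20 to 120 N. Pads are 22 mm wide; open, the fingers measure 114 mm over their backs; the gripper's body (76 mm by 85 mm) begins 54 mm behind the grasp point. The pads swing forward as they close: fully open they stand 13 mm farther back than shut.
Start: joints at [0.902, 0.181, 1.607, -0, 1.354, -0.206], TCP at [0.257, 0.515, 0.304] pointing down, gripper open.
Joint ranges: [-2.99, 2.99], [-0.89, 2.07], [0.3, 2.58], [-1.14, 4.28], [0, 2.63], [-3.12, 3.12]. Speed limits (rad/s): [2.57, 2.57, 3.01, 3.14, 3.14, 3.14].

## Interface

Orientations are given as a unit quaternion [w, x, y, z].
In Python, from bench import ctrl gives the robot as it stands.
- The arm moves only by the tool move_arm, never from a script. Its argument "rows" is text: rows parted by semicolons, each of 7 numbers parted by spaces: the shift along the tool's x, y, z in cm, then the turn, a rotation vector about the tool's x, y, z in degrees, then the opening, from 0 (shut) to 1 (fully open). In form: x y z rx ry rz grip; .... A call has 1 to 20 rows; each row shifts and turns the commanded pose from where the row before left it, along the tool's axes as they then stand; what a row does not reach is not made up. A row lasts 1/10 s, in which the tool goes at most 50 mm and 8.59 degrees, less where a joint would pass 70% of its speed; a pose out of reach is approached as far as the arm can. A call with a gripper value outside its range is refused whole. The fingers move at their own pace and stop on an object; the grip force is fixed at half the most. Time passes only in rows, so rows that do not move let the fingers close. It gives the time, the measured TCP pose, the force and the opening at its end, in the units of the state.
- ctrl.get_obs(): the state, without advancing time (a new reading comes with each control period).
- ctrl.camera(name): name is "scene" or "top" or "wrist"; returns a dict with "color" (400x640x3 uint8, blue, green, red), "fx", "fy", "cx", "cy" (pixels), "rvec" (rotation vector, rad) and "tvec" (3), from world to camera coordinates, as OpenCV has them. Camera axes: x right, y down, z forward; pixel columns grow to the right and rows downward; lengths in m; the calibration is good to about 2 mm. The wrist camera is an equidistant fisheye: a pixel r from the principal point sees the ray r / f radians off the axis. A picture is of the moment at which its call begins. There is no depth.
- ctrl.hand_in(): hands the job in, once; it reports no verdict.
Trained networks look in the newest picture that a camera, given by its name, has taken for a name from the list of things; names that differ only in an ending like _2 or _b are one class to them, and where a whole thing is asked for, a point or a joint stands for the part that bears it (a point fixed in the world has none). Each returns a list of dicts, best first, with "confidence" (0 to 1); they miss things now and then, are a little off and sometimes report something else, mostly with a low value. They report only what shows in the picture. A call takes as long as a camera call. They do not tell look-alikes from the thing itself.
- ctrl.look_for(camera, query): "bbox" ([left, top, right, bottom] in pixels, round what is visible of it).
- ctrl.trace(camera, query): "region" (400x640 bool, what is visible of it) and "bbox" ([left, top, right, bottom] in pixels, round what is visible of it).
The state is a dict: "time_s": time; "q": joint angles; "dq": joint speeds; "joint_efforts": joint torques, N m; "eef_pos": TCP position; "eef_rot": TCP orientation; "wrist_force": force on the tool from outside, world axes, zero at the start; "torque": the same for the moment, N m; "opening": opening from 0.0 (shut) to 1.0 (fully open).
Only numpy, scipy, OpenCV 4.12 (cv2) and the standard library are available. Lean on these libraries where they do the work, as an engineer would, in place of code of your own. Each camera call takes 0.05 s, during which the arm holds its last target.

## Working session

There is one attempt and no reset: what is moved stays moved. The work goes in short steps, Python scripts to look and compute and a tool call to move; the robot and the scene stay as the last step left them, time stands still between calls to the robot, and variables do not carry over. Pictures are saved under pics/ and viewed, and the job is handed in when it is done.

Besides the shell and the picture viewer there is one more tool, called after ">>>" by a JSON object that holds its "name" and its "arguments", one argument or row to a line. move_arm: Moves the arm, as the interface text tells. Its arguments: {"type":"object","properties":{"rows":{"type":"string"}},"required":["rows"]}

```bash
ls; mkdir -p pics
cat > h.py <<'E'
import numpy as np, cv2
from bench import ctrl
def cam(n):
    return ctrl.camera(n)
def save(c,name,crop=None,scale=1):
    im=c["color"]
    if crop: im=im[crop[1]:crop[3],crop[0]:crop[2]]
    if scale!=1: im=cv2.resize(im,None,fx=scale,fy=scale,interpolation=cv2.INTER_CUBIC)
    cv2.imwrite("pics/"+name+".png",im)
def RT(c):
    return cv2.Rodrigues(np.array(c["rvec"],float))[0],np.array(c["tvec"],float).ravel()
def ray(c,uv,fish=False):
    R,t=RT(c)
    x=(uv[0]-c["cx"])/c["fx"];y=(uv[1]-c["cy"])/c["fy"]
    if fish:
        r=np.hypot(x,y); d=np.array([np.sin(r)*x/max(r,1e-9),np.sin(r)*y/max(r,1e-9),np.cos(r)])
    else: d=np.array([x,y,1.])
    return -R.T@t,R.T@d
def atz(c,uv,z,fish=False):
    o,d=ray(c,uv,fish); return o+d*(z-o[2])/d[2]
def proj(c,P,fish=False):
    R,t=RT(c);p=R@np.array(P,float)+t
    if fish:
        rr=np.hypot(p[0],p[1]);th=np.arctan2(rr,p[2]);k=th/max(rr,1e-9)
        return np.array([c["cx"]+c["fx"]*k*p[0],c["cy"]+c["fy"]*k*p[1]])
    return np.array([c["cx"]+c["fx"]*p[0]/p[2],c["cy"]+c["fy"]*p[1]/p[2]])
def quatR(q):
    from scipy.spatial.transform import Rotation as Ro
    return Ro.from_quat([q[1],q[2],q[3],q[0]]).as_matrix()
E
python3 - <<'E'
from h import *
o=ctrl.get_obs(); print(o, ctrl.pinch_z)
for n in ["scene","top","wrist"]:
    c=cam(n); save(c,n+"0"); R,t=RT(c); print(n,c["fx"],c["cx"],c["cy"],-R.T@t)
E
```

```text
pics
{'time_s': 0.0, 'q': array([ 9.01740941e-01,  1.81583362e-01,  1.60798607e+00,  1.12362291e-05,
        1.35378474e+00, -2.06276708e-01]), 'dq': array([-7.96079229e-04,  3.92521305e-04,  8.17708631e-05,  3.90372195e-04,
       -1.17280970e-03, -1.30506336e-03]), 'joint_efforts': array([ 1.97390614e-04, -4.44879377e+01, -3.51331151e+01, -4.21569839e-04,
        9.02957021e-03, -8.63735835e-06]), 'eef_pos': array([0.25640805, 0.51420172, 0.30297084]), 'eef_rot': array([ 2.94977187e-04,  8.50422625e-01,  5.26099404e-01, -8.29915616e-04]), 'wrist_force': array([ 0.11444807, -0.71667487,  0.30556057]), 'torque': array([ 0.02946004, -0.01521405,  0.02787879]), 'opening': 0.9947426420621039} 0.0539
scene 495.8765980592671 329.74422813488155 192.53557836382234 [ 1.67168186 -0.06797063  0.90351868]
top 422.79562624443736 320.9880721304897 206.19883940288673 [0.33916367 0.06542094 1.39080749]
wrist 309.70691628693146 318.3723376656088 197.0290954289299 [0.18205466 0.55130372 0.37260495]
```

View pics/scene0.png

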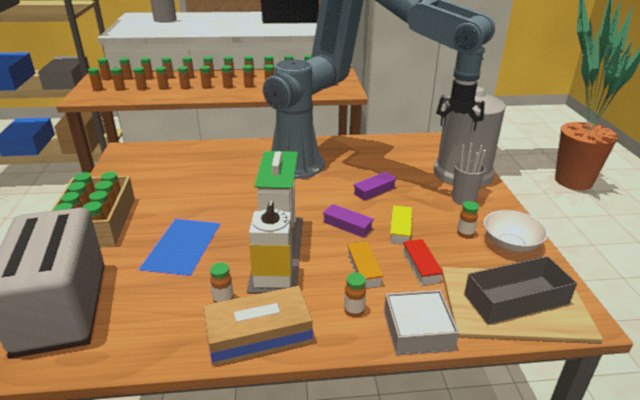

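View pics/top0.png

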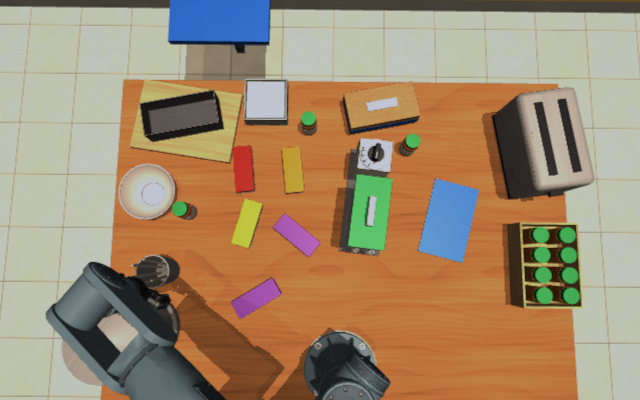

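View pics/wrist0.png

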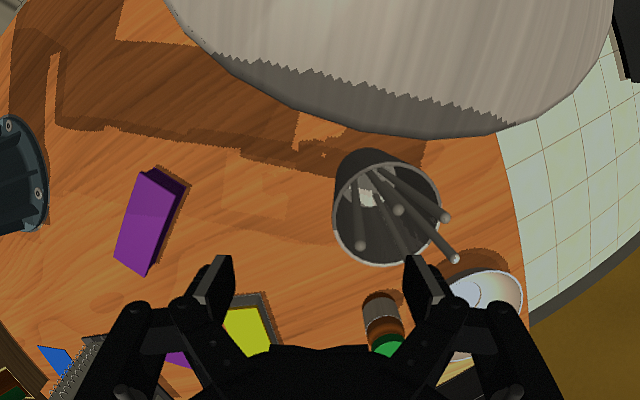

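Run:
```python
from h import *
c=cam("top"); save(c,"topz",(220,70,490,340),2.2)
for q in ["box_a_mid","cover_grip","mat_mid","dial","dial_axis","jar_a_mid","well","well_mouth"]:
    try:
        for d in ctrl.trace("top",q):
            r=d["region"]; cnt,_=cv2.findContours(r.astype(np.uint8),cv2.RETR_EXTERNAL,cv2.CHAIN_APPROX_NONE)
            k=max(cnt,key=cv2.contourArea); rc=cv2.minAreaRect(k)
            col=c["color"][r].mean(0).round()
            print(q,round(d["confidence"],2),d["bbox"],[np.round(x,1) for x in rc],col)
    except Exception as e: print(q,e)
```

```text
box_a_mid 0.82 [232.4, 282.2, 281.6, 316.6] [array([255.5, 297.6]), array([19.4, 48.2]), np.float64(59.5)] [164.  78. 156.]
box_a_mid 0.72 [280.7, 148.2, 303.9, 193.4] [array([292. , 170.2]), array([46.3, 18.4]), np.float64(84.5)] [ 52. 151. 186.]
box_a_mid 0.62 [270.6, 213.3, 316.8, 254.2] [array([295.9, 234.9]), array([46.6, 18.8]), np.float64(39.5)] [175.  91. 171.]
cover_grip 0.59 [346.7, 173.8, 389.3, 254.3] [array([368.9, 212.5]), array([37. , 73.1]), np.float64(7.6)] [107. 186.  95.]
mat_mid 0.7 [418.4, 179.6, 477.2, 263.0] [array([447.8, 220.6]), array([46.9, 76.1]), np.float64(12.4)] [205. 144.  91.]
dial 0.62 [366.4, 145.4, 385.8, 161.8] [array([374.7, 153.4]), array([15.7, 15.2]), np.float64(63.4)] [60. 61. 65.]
dial_axis 0.68 [342.8, 133.2, 392.4, 256.4] [array([365., 196.]), array([ 41.4, 115.3]), np.float64(7.4)] [106. 107. 111.]
jar_a_mid 0.8 [399.0, 137.8, 416.0, 155.2] [array([408.7, 144.7]), array([15.8, 24.1]), np.float64(33.7)] [ 62. 114.  78.]
well 0.85 [337.0, 136.6, 395.3, 255.0] [array([364.5, 196. ]), array([ 41.2, 115. ]), np.float64(8.1)] [107. 109. 111.]
well_mouth 0.87 [340.7, 135.1, 391.4, 253.4] [array([365.2, 196.1]), array([ 42.4, 116.3]), np.float64(7.8)] [105. 107. 111.]
```

View pics/topz.png

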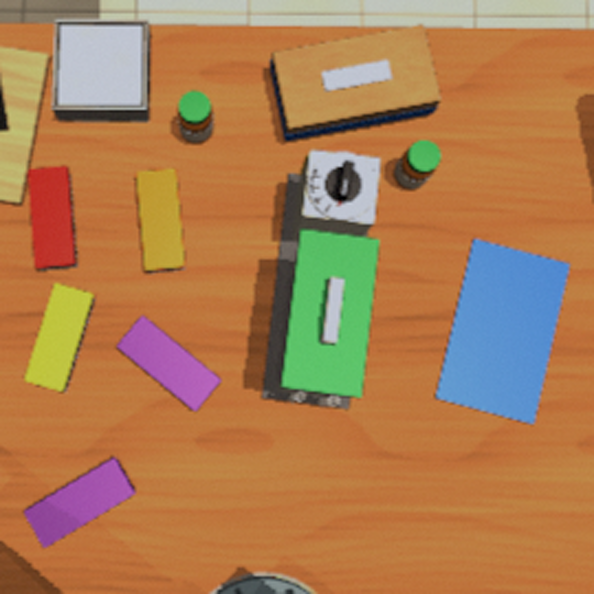

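```bash
cat >> h.py <<'E'
H={"red":[(0,8),(170,180)],"orange":[(16,23)],"yellow":[(25,34)],"green":[(50,70)],"blue":[(102,118)],"purple":[(140,160)]}
def seg(c,col,roi,smin=110,vmin=60):
    hsv=cv2.cvtColor(c["color"],cv2.COLOR_BGR2HSV); m=np.zeros(hsv.shape[:2],bool)
    for a,b in H[col]: m|=(hsv[...,0]>=a)&(hsv[...,0]<=b)
    m&=(hsv[...,1]>=smin)&(hsv[...,2]>=vmin)
    mm=np.zeros_like(m); x0,y0,x1,y1=roi; mm[y0:y1,x0:x1]=m[y0:y1,x0:x1]
    mm=cv2.morphologyEx(mm.astype(np.uint8),cv2.MORPH_OPEN,np.ones((3,3)))
    n,l,s,_=cv2.connectedComponentsWithStats(mm)
    return l==1+np.argmax(s[1:,4])
def rect(c,m,z,fish=False):
    cnt,_=cv2.findContours(m.astype(np.uint8),cv2.RETR_EXTERNAL,cv2.CHAIN_APPROX_NONE)
    k=max(cnt,key=cv2.contourArea).reshape(-1,2)
    P=np.array([atz(c,p,z,fish)[:2] for p in k],np.float32)
    (cx,cy),(w,h),a=cv2.minAreaRect(P)
    if w<h: a+=90;w,h=h,w
    a=(a+90)%180-90
    ys,xs=np.nonzero(m); M=np.array([atz(c,p,z,fish)[:2] for p in zip(xs,ys)])
    C=np.cov(M.T); v=np.linalg.eigh(C)[1][:,1]
    return dict(c=np.round((cx,cy),4),size=np.round((w,h),4),yaw=round(a,2),cen=M.mean(0).round(4),pyaw=round((np.degrees(np.arctan2(v[1],v[0]))+90)%180-90,2))
E
python3 - <<'E'
from h import *
c=cam("top")
print("red",rect(c,seg(c,"red",(228,135,262,200)),.04))
print("orange",rect(c,seg(c,"orange",(275,140,310,200)),.04))
print("yellow",rect(c,seg(c,"yellow",(225,190,270,255)),.04))
print("cover",rect(c,seg(c,"green",(340,165,400,260)),.246))
print("mat",rect(c,seg(c,"blue",(410,170,490,270)),.003))
print("jar near dial cap",rect(c,seg(c,"green",(395,130,430,165)),.105))
print("jar2",rect(c,seg(c,"green",(295,105,325,140)),.105))
print("jar3",rect(c,seg(c,"green",(168,195,200,225)),.105))
ctrl.look_for("top","dial_axis")
print("dial centre", atz(c,(375.5,152.5),.234))
E
```

```text
red {'c': array([0.6323, 0.3191]), 'size': array([0.1506, 0.0626]), 'yaw': 6.32, 'cen': array([0.6315, 0.3186]), 'pyaw': np.float64(6.52)}
orange {'c': array([0.6313, 0.1581]), 'size': array([0.1512, 0.0612]), 'yaw': 5.92, 'cen': array([0.6392, 0.1622]), 'pyaw': np.float64(-0.56)}
yellow {'c': array([0.4534, 0.3022]), 'size': array([0.1482, 0.0609]), 'yaw': -15.8, 'cen': array([0.4528, 0.302 ]), 'pyaw': np.float64(-15.73)}
cover {'c': array([ 0.4702, -0.0685]), 'size': array([0.2   , 0.0995]), 'yaw': -7.1, 'cen': array([ 0.4689, -0.068 ]), 'pyaw': np.float64(-7.17)}
mat {'c': array([ 0.4736, -0.3561]), 'size': array([0.2464, 0.1467]), 'yaw': -14.59, 'cen': array([ 0.4723, -0.3559]), 'pyaw': np.float64(-14.45)}
jar near dial cap {'c': array([ 0.7111, -0.219 ]), 'size': array([0.0434, 0.042 ]), 'yaw': -44.57, 'cen': array([ 0.7109, -0.2194]), 'pyaw': np.float64(-70.45)}
jar2 {'c': array([0.7793, 0.1056]), 'size': array([0.0424, 0.041 ]), 'yaw': 0.6, 'cen': array([0.7796, 0.1067]), 'pyaw': np.float64(11.29)}
jar3 {'c': array([0.4904, 0.4985]), 'size': array([0.0435, 0.0401]), 'yaw': -89.49, 'cen': array([0.4907, 0.4979]), 'pyaw': np.float64(68.45)}
dial centre [ 0.63821507 -0.08744199  0.234     ]
```

```bash
cat >> h.py <<'E'
WELL=np.array([.4702,-.0685]); WYAW=-7.1
def wp(x,y):
    a=np.radians(WYAW); return WELL+np.array([x*np.cos(a)-y*np.sin(a),x*np.sin(a)+y*np.cos(a)])
def state():
    o=ctrl.get_obs(); R=quatR(o["eef_rot"]); yaw=np.degrees(np.arctan2(R[1,0],R[0,0]))
    return o,R,yaw
def go(xy,zp,jyaw):
    """target pinch point & jaw yaw(deg); prints rz to do first and then tool shift in cm"""
    o,R,yaw=state()
    d=(jyaw-yaw+90)%180-90
    th=np.radians(yaw+d); X=np.array([np.cos(th),np.sin(th),0]);Y=np.array([np.sin(th),-np.cos(th),0])
    D=np.array([xy[0],xy[1],zp+ctrl.pinch_z])-o["eef_pos"]
    print("t",round(o["time_s"],1),"tcp",o["eef_pos"].round(4),"yaw",round(yaw,2),"tilt",np.degrees(np.arccos(-R[2,2])).round(2),"q6",round(o["q"][5],2),"F",o["wrist_force"].round(1),"op",round(o["opening"],3))
    print("rz",round(-d,2)," shift cm",(np.array([D@X,D@Y,-D[2]])*100).round(2))
E
python3 - <<'E'
from h import *
go(WELL,.40,82.9)
E
```

```text
t 0.7 tcp [0.2567 0.5146 0.3039] yaw 63.48 tilt 0.0 q6 -0.21 F [ 0.   0.6 -0.7] op 1.001
rz -19.42  shift cm [-55.22  28.39 -15.  ]
```

>>> {"name": "move_arm", "arguments": {
  "rows": "0 0 -3 0 0 -4.86 1; 0 0 -4 0 0 -4.86 1; 0 0 -4 0 0 -4.85 1; 0 0 -4 0 0 -4.85 1; -3.7 1.9 0 0 0 0 1; -3.7 1.9 0 0 0 0 1; -3.7 1.9 0 0 0 0 1; -3.7 1.9 0 0 0 0 1; -3.7 1.9 0 0 0 0 1; -3.7 1.9 0 0 0 0 1; -3.7 1.9 0 0 0 0 1; -3.7 1.9 0 0 0 0 1; -3.7 1.9 0 0 0 0 1; -3.7 1.9 0 0 0 0 1; -3.7 1.9 0 0 0 0 1; -3.7 1.9 0 0 0 0 1; -3.7 1.9 0 0 0 0 1; -3.7 1.9 0 0 0 0 1; -3.4 1.8 0 0 0 0 1; 0 0 0 0 0 0 1"
}}

```text
time_s: 2.7
eef_pos: [0.4711, -0.0721, 0.4533]
eef_rot: [0.0, 0.751, 0.66, -0.001]
wrist_force: [0.6, 0.5, 0.2]
opening: 1.0
```

Run:
```python
from h import *
go(WELL,.272,82.9)
c=cam("wrist"); save(c,"w1"); 
P=proj(c,[*WELL,.276],True); print(P)
for s in [(-.1,-.05),(.1,-.05),(.1,.05),(-.1,.05)]: print(proj(c,[*wp(*s),.246],True).round())
```

```text
t 2.7 tcp [ 0.4711 -0.0721  0.4533] yaw 82.63 tilt 0.07 q6 -1.84 F [0.6 0.5 0.2] op 1.0
rz -0.27  shift cm [ 0.34 -0.14 12.74]
[322.56134585 195.63537305]
[265.  78.]
[275. 276.]
[369. 276.]
[378.  77.]
```

View pics/w1.png

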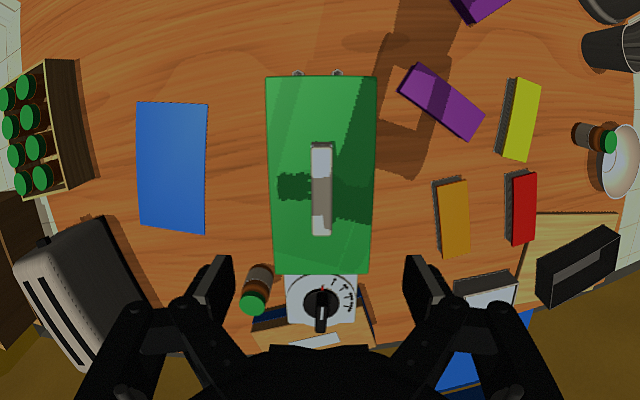

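>>> {"name": "move_arm", "arguments": {
  "rows": "0.3 -0.1 3 0 0 -0.3 1; 0 0 3 0 0 0 1; 0 0 3 0 0 0 1; 0 0 2 0 0 0 1; 0 0 1.7 0 0 0 1; 0 0 0 0 0 0 1; 0 0 0 0 0 0 0; 0 0 0 0 0 0 0; 0 0 0 0 0 0 0; 0 0 0 0 0 0 0; 0 0 0 0 0 0 0; 0 0 0 0 0 0 0; 0 0 0 0 0 0 0; 0 0 0 0 0 0 0"
}}

```text
time_s: 4.15
eef_pos: [0.4701, -0.0654, 0.3278]
eef_rot: [0.001, 0.748, 0.664, 0.0]
wrist_force: [-0.4, 0.0, 4.9]
opening: 0.194
```

Run:
```python
from h import *
go(WELL,.272,82.9)
c=cam("wrist"); save(c,"w2",(160,60,480,340),2)
```

```text
t 4.2 tcp [ 0.4701 -0.0654  0.3278] yaw 83.2 tilt 0.09 q6 -1.84 F [-0.4  0.   4.9] op 0.194
rz 0.3  shift cm [-0.3   0.05  0.19]
```

View pics/w2.png

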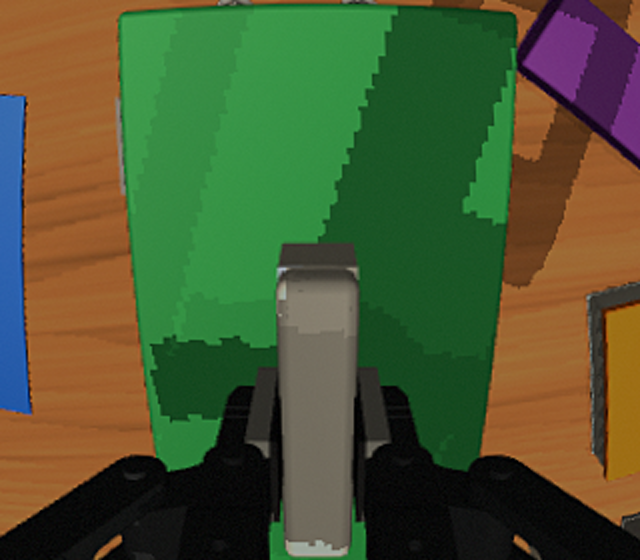

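>>> {"name": "move_arm", "arguments": {
  "rows": "0 0 -1 0 0 0 0; 0 0 -2 0 0 0 0; 0 0 -3 0 0 0 0; 0 0 -3 0 0 0 0; -2.9 0.4 -1 0 0 0 0; -3.2 0.4 0 0 0 0 0; -3.2 0.4 0 0 0 0 0; -3.2 0.4 0 0 0 0 0; -3.2 0.4 0 0 0 0 0; -3.2 0.4 0 0 0 0 0; -3.2 0.4 0 0 0 0 0; -3.2 0.4 0 0 0 0 0; -2.4 0.4 3 0 0 2 0; -1.1 0.2 4 0 0 3 0; 0 0 4 0 0 2 0; 0 0 4 0 0 0 0; 0 0 4 0 0 0 0; 0 0 4 0 0 0 0; 0 0 3 0 0 0 0; 0 0 0 0 0 0 0"
}}

```text
time_s: 6.2
eef_pos: [0.4705, -0.353, 0.1615]
eef_rot: [-0.006, 0.787, 0.617, -0.0]
wrist_force: [-0.5, 0.4, -2.0]
opening: 0.198
```

Run:
```python
from h import *
go([.4736,-.3561],.0509,75.8)
c=cam("scene"); save(c,"s1",(100,100,420,340),2)
```

```text
t 6.2 tcp [ 0.4705 -0.353   0.1615] yaw 76.19 tilt 0.65 q6 -2.18 F [-0.5  0.4 -2. ] op 0.198
rz 0.39  shift cm [-0.22  0.38  5.67]
```

View pics/s1.png

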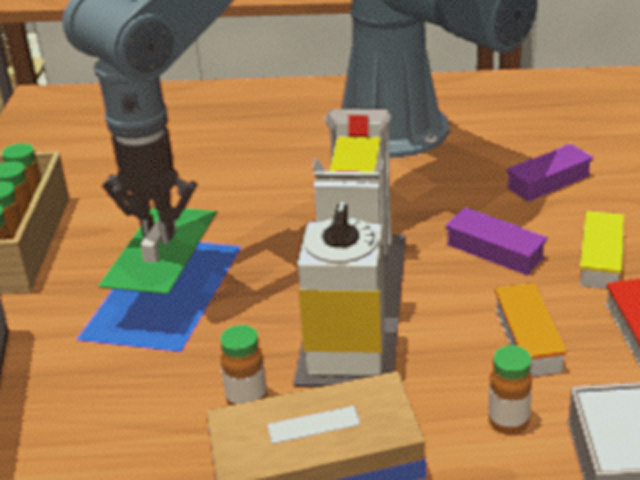

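>>> {"name": "move_arm", "arguments": {
  "rows": "0 0 2 0 0 0 0; 0 0 2 0 0 0 0; 0 0 1 0 0 0 0; 0 0 0.3 0 0 0 0; 0 0 0.2 0 0 0 0; 0 0 0 0 0 0 0; 0 0 0 0 0 0 0"
}}

```text
time_s: 6.95
eef_pos: [0.4734, -0.3562, 0.113]
eef_rot: [0.001, 0.787, 0.617, 0.0]
wrist_force: [-0.0, -0.9, -2.5]
opening: 0.195
```

>>> {"name": "move_arm", "arguments": {
  "rows": "0 0 0.4 0 0 0 0; 0 0 0.3 0 0 0 0; 0 0 0.2 0 0 0 0; 0 0 0 0 0 0 0; 0 0 0 0 0 0 0"
}}

```text
time_s: 7.45
eef_pos: [0.4731, -0.3559, 0.1048]
eef_rot: [0.0, 0.787, 0.617, -0.0]
wrist_force: [-5.7, 5.2, 13.5]
opening: 0.199
```

>>> {"name": "move_arm", "arguments": {
  "rows": "0 0 0 0 0 0 1; 0 0 0 0 0 0 1; 0 0 0 0 0 0 1; 0 0 0 0 0 0 1; 0 0 -2 0 0 0 1; 0 0 -4 0 0 0 1; 0 0 -4 0 0 0 1; 0 0 -4 0 0 0 1; 0 0 -4 0 0 0 1; 0 0 -4 0 0 0 1; 0 0 -4 0 0 0 1; 0 0 -4 0 0 0 1; 0 0 0 0 0 0 1; 0 0 0 0 0 0 1"
}}

```text
time_s: 8.85
eef_pos: [0.4732, -0.3559, 0.4039]
eef_rot: [0.001, 0.787, 0.617, 0.0]
wrist_force: [-1.0, 0.0, -1.7]
opening: 1.002
```

Run:
```python
from h import *
c=cam("top"); save(c,"top2",(220,70,490,340),2.2)
go(WELL,.36,82.9)
print("cover",rect(c,seg(c,"green",(410,170,490,270)),.023))
print("mat",rect(c,seg(c,"blue",(410,170,490,270)),.003))
print("red",rect(c,seg(c,"red",(228,135,262,200)),.04))
print("yellow",rect(c,seg(c,"yellow",(225,190,270,255)),.04))
m=seg(c,"orange",(270,140,315,205),150)
print("orange",rect(c,m,.04))
```

```text
t 8.9 tcp [ 0.4728 -0.3556  0.4021] yaw 76.2 tilt 0.05 q6 -2.18 F [-0.6 -0.8 -0.2] op 1.002
rz -6.7  shift cm [28.45 -3.81 -1.18]
cover {'c': array([ 0.4731, -0.3544]), 'size': array([0.1965, 0.0974]), 'yaw': -13.81, 'cen': array([ 0.4811, -0.3494]), 'pyaw': np.float64(-19.94)}
mat {'c': array([ 0.4761, -0.3469]), 'size': array([0.2464, 0.1283]), 'yaw': -14.82, 'cen': array([ 0.4924, -0.3145]), 'pyaw': np.float64(-21.57)}
red {'c': array([0.6322, 0.3189]), 'size': array([0.1509, 0.0626]), 'yaw': 6.52, 'cen': array([0.6317, 0.3187]), 'pyaw': np.float64(6.15)}
yellow {'c': array([0.4535, 0.3021]), 'size': array([0.1485, 0.0609]), 'yaw': -15.8, 'cen': array([0.453, 0.302]), 'pyaw': np.float64(-15.49)}
orange {'c': array([0.6316, 0.1579]), 'size': array([0.1516, 0.0614]), 'yaw': 6.08, 'cen': array([0.6378, 0.162 ]), 'pyaw': np.float64(0.28)}
```

View pics/top2.png

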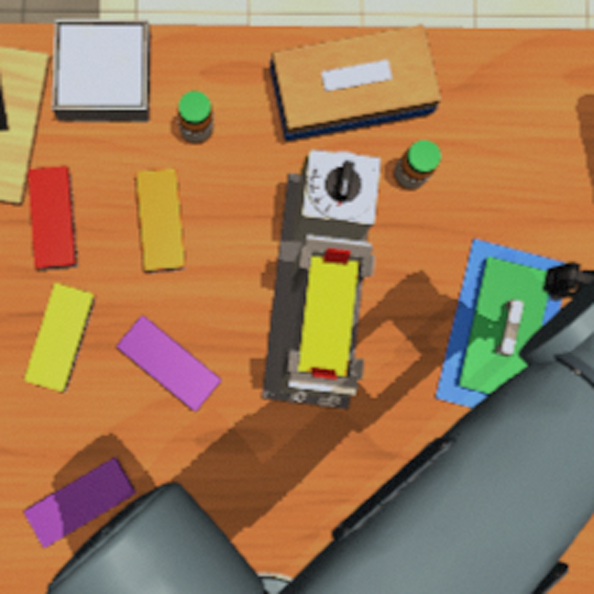

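>>> {"name": "move_arm", "arguments": {
  "rows": "0 0 0 0 0 -3.4 1; 0 0 0 0 0 -3.3 1; 3.6 -0.5 0 0 0 0 1; 3.6 -0.5 0 0 0 0 1; 3.6 -0.5 0 0 0 0 1; 3.6 -0.5 0 0 0 0 1; 3.6 -0.5 0 0 0 0 1; 3.6 -0.5 0 0 0 0 1; 3.6 -0.5 0 0 0 0 1; 3.2 -0.3 -1 0 0 0 1; 0 0 0 0 0 0 1; 0 0 0 0 0 0 1; 0 0 0 0 0 0 1; 0 0 0 0 0 0 1"
}}

```text
time_s: 10.3
eef_pos: [0.4702, -0.0702, 0.4119]
eef_rot: [-0.001, 0.75, 0.661, -0.001]
wrist_force: [-0.4, 0.1, -0.1]
opening: 1.001
```

Run:
```python
from h import *
go(WELL,.36,82.9)
c=cam("wrist"); im=c["color"].copy()
# overlay: inner mouth edges well level; catch tips; end-wall outer corners
def ln(P,col):
    p=np.array([proj(c,q,True) for q in P])*1
    cv2.polylines(im,[np.round(p*8).astype(np.int32)],False,col,1,cv2.LINE_AA,3)
for s in (-1,1):
    x=s*(.0775-.009); ln([[*wp(x,y),.205] for y in (-.015,.015)],(255,0,255))
    x=s*.0775; ln([[*wp(x,y),.225] for y in (-.033,.033)],(255,255,0))
    ln([[*wp(s*.0975,y),.24] for y in (-.042,.042)],(255,255,255))
ln([[*wp(x,y),.203] for x,y in [(-.075,-.031),(.075,-.031),(.075,.031),(-.075,.031),(-.075,-.031)]],(0,0,255))
cc=im[40:320,200:440]; cv2.imwrite("pics/w3.png",cv2.resize(cc,None,fx=2.1,fy=2.1,interpolation=cv2.INTER_NEAREST))
save(c,"w3raw",(200,40,440,320),2.1)
m=seg(c,"yellow",(250,60,390,330)); ys,xs=np.nonzero(m); print(rect(c,m,.203,True))
```

```text
t 10.3 tcp [ 0.4702 -0.0702  0.4119] yaw 82.81 tilt 0.1 q6 -1.84 F [-0.4  0.1 -0.1] op 1.001
rz -0.09  shift cm [ 0.17 -0.02 -0.2 ]
{'c': array([ 0.4266, -0.0676]), 'size': array([0.064 , 0.0614]), 'yaw': -6.38, 'cen': array([ 0.4247, -0.0698]), 'pyaw': np.float64(-54.52)}
```

View pics/w3.png

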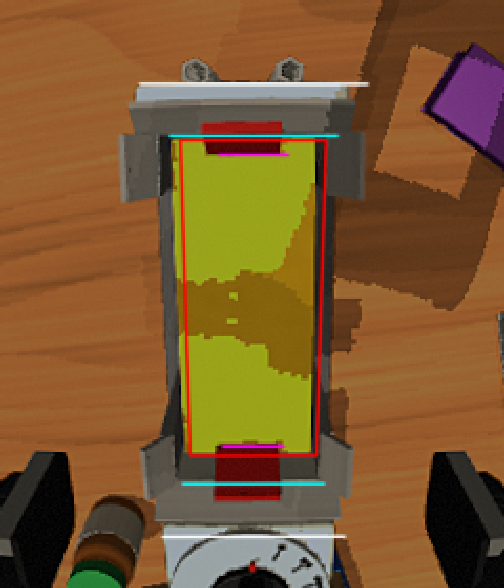

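View pics/w3raw.png

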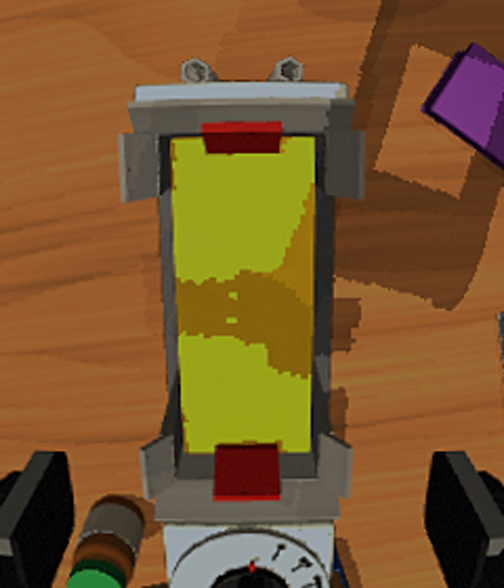

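Run:
```python
from h import *
c=cam("top"); im=cv2.imread("pics/top2.png")
hsv=cv2.cvtColor(im,cv2.COLOR_BGR2HSV)
def U(p): return ((p[0]+.5)/2.2-.5+220,(p[1]+.5)/2.2-.5+70)
def comp(lo,hi,roi,z,smin=120):
    m=((hsv[...,0]>=lo)&(hsv[...,0]<=hi)&(hsv[...,1]>smin)&(hsv[...,2]>60)); q=np.zeros_like(m);q[roi[1]:roi[3],roi[0]:roi[2]]=m[roi[1]:roi[3],roi[0]:roi[2]]
    ys,xs=np.nonzero(q); P=np.array([atz(c,U(p),z)[:2] for p in zip(xs,ys)]).astype(np.float32)
    return len(P),cv2.minAreaRect(P),P.mean(0)
print(comp(24,34,(290,240,370,385),.203))
for z in (.22,.235): print(comp(170,180,(310,365,350,380),z),comp(170,180,(315,245,360,265),z))
crop=cv2.resize(im[215:420,250:400],None,fx=2.8,fy=2.8,interpolation=cv2.INTER_CUBIC);cv2.imwrite("pics/tz2.png",crop)
```

```text
(5506, ((0.47084781527519226, -0.07164640724658966), (0.06589682400226593, 0.15171405673027039), 83.19255065917969), array([ 0.47076914, -0.07141298], dtype=float32))
(12, ((0.3980032801628113, -0.06278850883245468), (0.02273249253630638, 0.0018040030263364315), 84.16566467285156), array([ 0.39814687, -0.0621791 ], dtype=float32)) (20, ((0.5420626997947693, -0.0780542865395546), (0.021789664402604103, 0.004738026298582554), 86.6488037109375), array([ 0.5417899 , -0.07909708], dtype=float32))
(12, ((0.3972494304180145, -0.06114592030644417), (0.022441251203417778, 0.0017808886477723718), 84.16564178466797), array([ 0.3973912 , -0.06054433], dtype=float32)) (20, ((0.5394632816314697, -0.07621613889932632), (0.02151050977408886, 0.004677332006394863), 86.64881134033203), array([ 0.5391939 , -0.07724557], dtype=float32))
```

View pics/tz2.png

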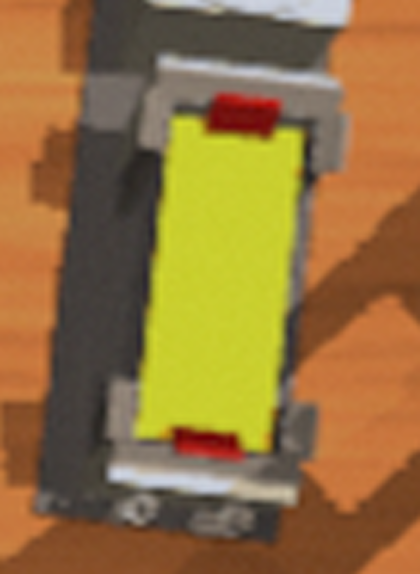

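```bash
sed -i 's/^WELL=.*/WELL=np.array([.4706,-.0718]); WYAW=-7.0/' h.py
python3 - <<'E'
from h import *
go([.6315,.158],.15,96)
E
```

```text
t 10.4 tcp [ 0.4702 -0.0701  0.4123] yaw 82.81 tilt 0.06 q6 -1.84 F [ 0.  -0.2  0.4] op 0.999
rz -13.19  shift cm [21.   18.42 20.84]
```

>>> {"name": "move_arm", "arguments": {
  "rows": "0 0 0 0 0 -6.6 1; 0 0 0 0 0 -6.6 1; 2.6 2.3 0 0 0 0 1; 2.6 2.3 0 0 0 0 1; 2.6 2.3 0 0 0 0 1; 2.6 2.3 0 0 0 0 1; 2.6 2.3 3.5 0 0 0 1; 2.6 2.3 3.5 0 0 0 1; 2.6 2.3 3.5 0 0 0 1; 2.8 2.3 3.5 0 0 0 1; 0 0 3.5 0 0 0 1; 0 0 3.3 0 0 0 1; 0 0 0 0 0 0 1; 0 0 0 0 0 0 1; 0 0 0 0 0 0 1; 0 0 0 0 0 0 1"
}}

```text
time_s: 12.0
eef_pos: [0.6322, 0.1587, 0.208]
eef_rot: [0.002, 0.669, 0.744, 0.002]
wrist_force: [0.8, -0.1, -0.9]
opening: 0.997
```

```bash
cat >> h.py <<'E'
def chk(c,rects,name,crop,sc,fish=True):
    im=cv2.resize(c["color"],None,fx=sc,fy=sc,interpolation=cv2.INTER_CUBIC)
    for (cx,cy,yaw,L,W,z) in rects:
        a=np.radians(yaw);u=np.array([np.cos(a),np.sin(a)]);v=np.array([-u[1],u[0]])
        P=[np.array([cx,cy])+s*u*L/2+t*v*W/2 for s,t in [(-1,-1),(1,-1),(1,1),(-1,1),(-1,-1)]]
        p=np.array([proj(c,[*q,z],fish) for q in P]); p=(p+.5)*sc-.5
        cv2.polylines(im,[np.round(p*8).astype(np.int32)],False,(255,0,255),1,cv2.LINE_AA,3)
    x0,y0,x1,y1=[int(k*sc) for k in crop]
    cv2.imwrite("pics/"+name+".png",im[y0:y1,x0:x1])
E
python3 - <<'E'
from h import *
go([.6315,.158],.024,96)
c=cam("wrist"); chk(c,[(.6315,.158,6,.15,.06,.04)],"w4",(170,40,470,340),2)
E
```

```text
t 12.0 tcp [0.6322 0.1587 0.208 ] yaw 96.07 tilt 0.26 q6 -1.61 F [ 0.8 -0.1 -0.9] op 0.997
rz 0.07  shift cm [-0.06 -0.08 13.01]
```

View pics/w4.png

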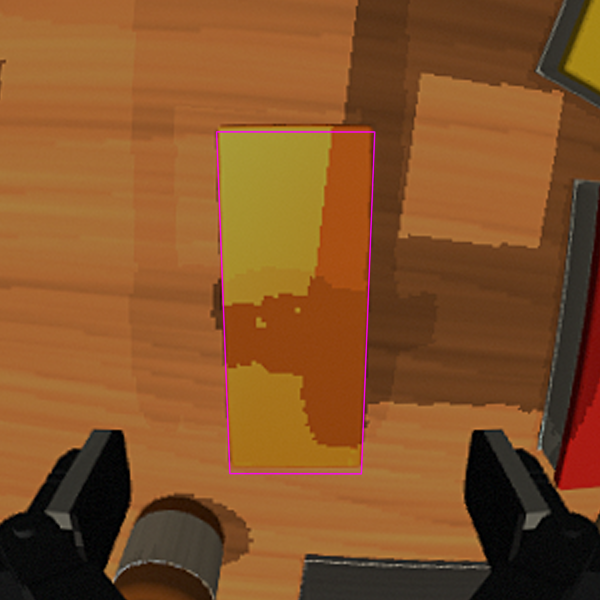

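>>> {"name": "move_arm", "arguments": {
  "rows": "0 -0.3 3 0 0 0 1; 0 0 3 0 0 0 1; 0 0 3 0 0 0 1; 0 0 2.5 0 0 0 1; 0 0 1.5 0 0 0 1; 0 0 0 0 0 0 1; 0 0 0 0 0 0 1; 0 0 0 0 0 0 0; 0 0 0 0 0 0 0; 0 0 0 0 0 0 0; 0 0 0 0 0 0 0; 0 0 0 0 0 0 0"
}}

```text
time_s: 13.25
eef_pos: [0.6292, 0.1587, 0.0773]
eef_rot: [0.001, 0.668, 0.744, 0.001]
wrist_force: [0.4, 0.5, 5.5]
opening: 0.689
```

Run:
```python
from h import *
go([.629,.158],.024,96)
c=cam("wrist"); chk(c,[(.629,.158,6,.15,.06,.04)],"w5",(170,40,470,340),2)
```

```text
t 13.2 tcp [0.6292 0.1587 0.0773] yaw 96.11 tilt 0.2 q6 -1.61 F [0.4 0.5 5.5] op 0.689
rz 0.11  shift cm [-0.07 -0.03 -0.06]
```

View pics/w5.png

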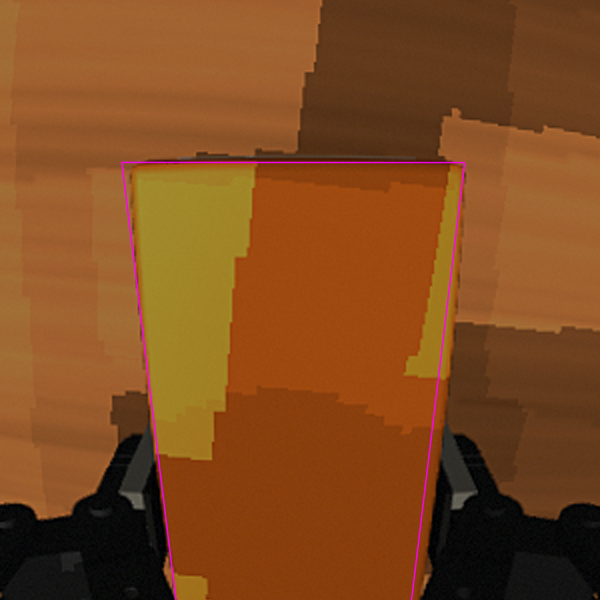

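>>> {"name": "move_arm", "arguments": {
  "rows": "0 0 -1 0 0 0 0; 0 0 -3 0 0 0 0; 0 0 -4 0 0 0 0; 0 0 -4 0 0 0 0; 0 0 -4 0 0 0 0; 0 0 -4 0 0 3.3 0; 0 0 -4 0 0 3.3 0; 0 0 -3 0 0 3.3 0; 0 0 -1.5 0 0 3.2 0; -2.5 -1.3 0 0 0 0 0; -3.5 -1.8 0 0 0 0 0; -3.5 -1.8 0 0 0 0 0; -3.5 -1.8 0 0 0 0 0; -3.5 -1.8 0 0 0 0 0; -3.5 -1.8 0 0 0 0 0; -2.8 -1.6 0 0 0 0 0; -2 -1.0 0 0 0 0 0; 0 0 0 0 0 0 0; 0 0 0 0 0 0 0; 0 0 0 0 0 0 0"
}}

```text
time_s: 15.3
eef_pos: [0.4698, -0.0712, 0.3604]
eef_rot: [0.0, 0.749, 0.663, 0.0]
wrist_force: [-0.5, 0.7, -1.7]
opening: 0.696
```

Run:
```python
from h import *
go(WELL,.28,83)
o,R,y=state()
c=cam("wrist"); chk(c,[(*WELL,-7,.155,.066,.225),(*WELL,-7,.195,.084,.24),(*o["eef_pos"][:2],y-90,.15,.06,o["eef_pos"][2]-.0373)],"w6",(170,40,470,340),2)
```

```text
t 15.3 tcp [ 0.4698 -0.0712  0.3604] yaw 83.03 tilt 0.03 q6 -1.85 F [-0.5  0.7 -1.7] op 0.696
rz 0.03  shift cm [-0.05  0.08  2.65]
```

View pics/w6.png

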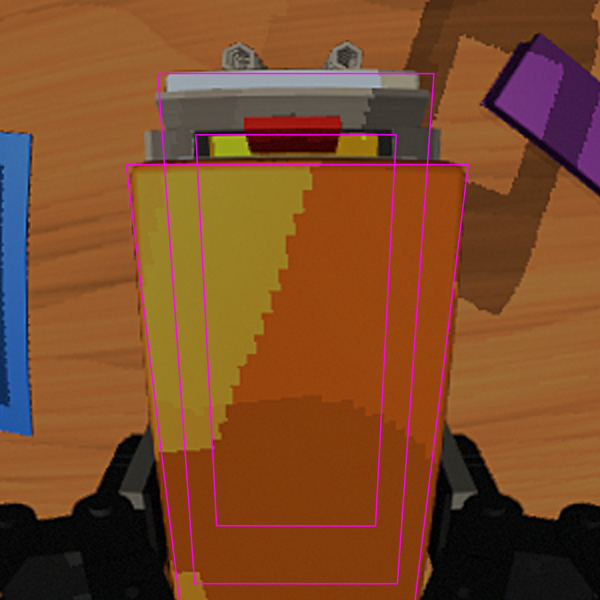

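>>> {"name": "move_arm", "arguments": {
  "rows": "0 0.1 2 0 0 0 0; 0 0 1.5 0 0 0 0; 0 0 1 0 0 0 0; 0 0 0.5 0 0 0 0; 0 0 0.5 0 0 0 0; 0 0 0.5 0 0 0 0; 0 0 0 0 0 0 0; 0 0 0 0 0 0 0; 0 0 0 0 0 0 0"
}}

```text
time_s: 16.25
eef_pos: [0.4708, -0.072, 0.3005]
eef_rot: [0.0, 0.749, 0.663, 0.0]
wrist_force: [-0.8, 0.7, -0.4]
opening: 0.696
```

Run:
```python
from h import *
go(WELL,.18,83)
c=cam("wrist");save(c,"w7",(170,40,470,340),2)
```

```text
t 16.2 tcp [ 0.4708 -0.072   0.3005] yaw 83.0 tilt 0.04 q6 -1.85 F [-0.8  0.7 -0.4] op 0.696
rz 0.0  shift cm [ 0.02 -0.02  6.66]
```

View pics/w7.png

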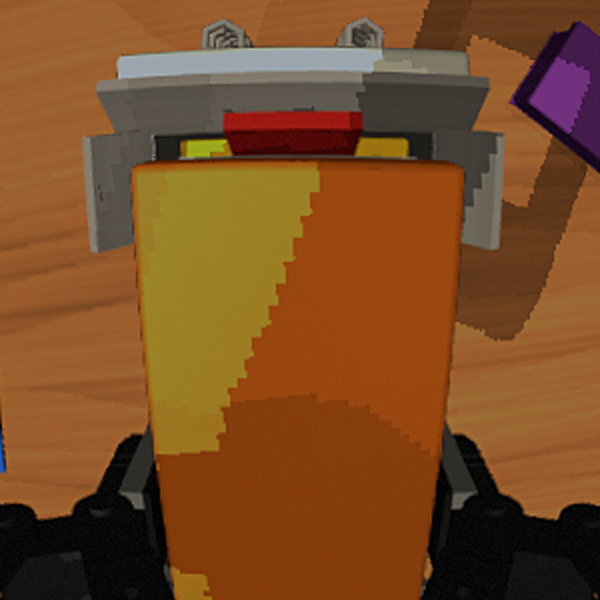

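>>> {"name": "move_arm", "arguments": {
  "rows": "0 0 0.6 0 0 0 0; 0 0 0.6 0 0 0 0; 0 0 0.6 0 0 0 0; 0 0 0.6 0 0 0 0; 0 0 0.6 0 0 0 0; 0 0 0 0 0 0 0; 0 0 0 0 0 0 0"
}}

```text
time_s: 17.0
eef_pos: [0.4705, -0.0719, 0.27]
eef_rot: [-0.0, 0.749, 0.663, -0.0]
wrist_force: [-2.4, -0.3, 2.7]
opening: 0.69
```

>>> {"name": "move_arm", "arguments": {
  "rows": "0 0 0.6 0 0 0 0; 0 0 0.6 0 0 0 0; 0 0 0.6 0 0 0 0; 0 0 0.6 0 0 0 0; 0 0 0.4 0 0 0 0; 0 0 0.3 0 0 0 0; 0 0 0 0 0 0 0; 0 0 0 0 0 0 0"
}}

```text
time_s: 17.8
eef_pos: [0.471, -0.0721, 0.2397]
eef_rot: [0.001, 0.749, 0.663, 0.0]
wrist_force: [-0.6, 0.5, 5.9]
opening: 0.692
```

Run:
```python
from h import *
go(WELL,.18,83)
c=cam("wrist");save(c,"w8",(170,40,470,340),2)
```

```text
t 17.8 tcp [ 0.471  -0.0721  0.2397] yaw 83.01 tilt 0.07 q6 -1.85 F [-0.6  0.5  5.9] op 0.692
rz 0.01  shift cm [ 0.02 -0.04  0.58]
```

View pics/w8.png

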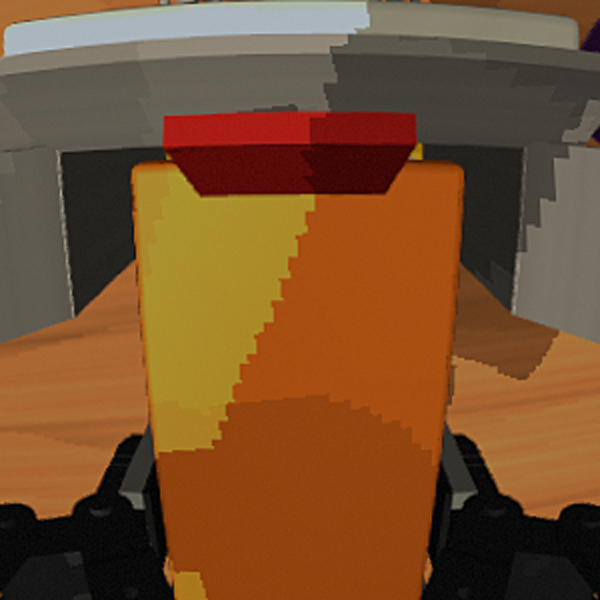

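>>> {"name": "move_arm", "arguments": {
  "rows": "0 0 0.2 0 0 0 0; 0 0 0 0 0 0 0; 0 0 0 0 0 0 1; 0 0 0 0 0 0 1; 0 0 0 0 0 0 1; 0 0 0 0 0 0 1; 0 0 -2 0 0 0 1; 0 0 -3 0 0 0 1; 0 0 -4 0 0 0 1; 0 0 -4 0 0 0 1; 0 0 -3 0 0 0 1; 0 0 0 0 0 0 1; 0 0 0 0 0 0 1; 0 0 0 0 0 0 1"
}}

```text
time_s: 19.25
eef_pos: [0.4701, -0.0717, 0.3956]
eef_rot: [-0.001, 0.749, 0.663, -0.001]
wrist_force: [-0.4, -0.6, -0.3]
opening: 1.0
```

Run:
```python
from h import *
go([.6316,.319],.15,96.4)
c=cam("wrist"); chk(c,[(*WELL,-7,.15,.06,.205)],"w9",(170,40,470,340),2)
c=cam("top"); print("red",rect(c,seg(c,"red",(228,135,262,200)),.04))
print("yellow",rect(c,seg(c,"yellow",(225,190,270,255)),.04))
```

```text
t 19.2 tcp [ 0.4701 -0.0717  0.3956] yaw 83.0 tilt 0.15 q6 -1.85 F [-0.4 -0.6 -0.3] op 1.0
rz -13.4  shift cm [37.03 20.41 19.17]
red {'c': array([0.6322, 0.3191]), 'size': array([0.1509, 0.0626]), 'yaw': 6.32, 'cen': array([0.6317, 0.3188]), 'pyaw': np.float64(6.15)}
yellow {'c': array([0.4534, 0.3022]), 'size': array([0.1482, 0.0609]), 'yaw': -15.8, 'cen': array([0.4528, 0.302 ]), 'pyaw': np.float64(-15.73)}
```

View pics/w9.png

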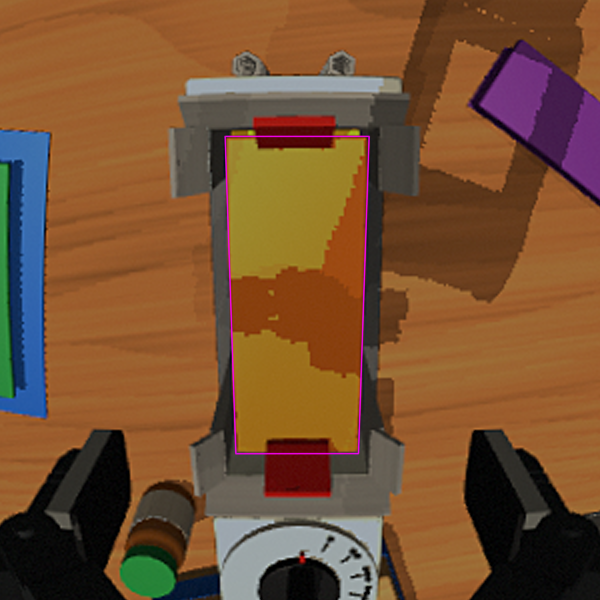

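>>> {"name": "move_arm", "arguments": {
  "rows": "0 0 0 0 0 -6.7 1; 0 0 0 0 0 -6.7 1; 3.4 1.9 0 0 0 0 1; 3.4 1.9 0 0 0 0 1; 3.4 1.9 0 0 0 0 1; 3.4 1.9 0 0 0 0 1; 3.4 1.9 0 0 0 0 1; 3.4 1.9 0 0 0 0 1; 3.4 1.9 0 0 0 0 1; 3.4 1.9 3.5 0 0 0 1; 3.4 1.9 3.5 0 0 0 1; 3.4 1.9 3.5 0 0 0 1; 3 1.4 3.5 0 0 0 1; 0 0 3 0 0 0 1; 0 0 2 0 0 0 1; 0 0 0 0 0 0 1; 0 0 0 0 0 0 1; 0 0 0 0 0 0 1; 0 0 0 0 0 0 1"
}}

```text
time_s: 21.25
eef_pos: [0.6309, 0.3137, 0.2141]
eef_rot: [0.001, 0.667, 0.745, 0.001]
wrist_force: [0.1, 0.3, 1.1]
opening: 0.995
```

Run:
```python
from h import *
go([.630,.319],.024,96.4)
c=cam("wrist"); chk(c,[(.6316,.319,6.4,.15,.06,.04)],"w10",(170,40,470,340),2)
print(rect(c,seg(c,"red",(200,40,440,330)),.04,True))
```

```text
t 21.2 tcp [0.6309 0.3137 0.2141] yaw 96.38 tilt 0.19 q6 -1.39 F [0.1 0.3 1.1] op 0.995
rz -0.02  shift cm [ 0.54 -0.03 13.62]
{'c': array([0.6303, 0.3193]), 'size': array([0.1484, 0.0593]), 'yaw': 6.0, 'cen': array([0.6241, 0.3185]), 'pyaw': np.float64(6.02)}
```

View pics/w10.png

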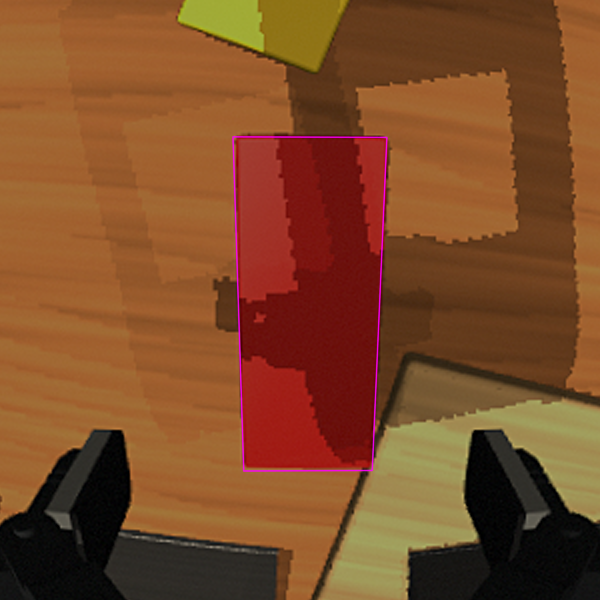

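Run:
```python
from h import *
c=cam("wrist")
for z in (0,.015,.03): print(z,atz(c,(372.5,217.5),z,True),atz(c,(170+328/2,40+590/2),z,True))
```

```text
0 [0.65917431 0.37175936 0.        ] [0.820778   0.35485337 0.        ]
0.015 [0.65328253 0.36819963 0.015     ] [0.80632528 0.35218923 0.015     ]
0.03 [0.64739076 0.36463989 0.03      ] [0.79187256 0.34952509 0.03      ]
```

>>> {"name": "move_arm", "arguments": {
  "rows": "0.5 -0.6 3 0 0 0 0.86; 0 0 3 0 0 0 0.86; 0 0 3 0 0 0 0.86; 0 0 2.5 0 0 0 0.86; 0 0 1.6 0 0 0 0.86; 0 0 0.3 0 0 0 0.86; 0 0 0 0 0 0 0.86; 0 0 0 0 0 0 0; 0 0 0 0 0 0 0; 0 0 0 0 0 0 0; 0 0 0 0 0 0 0; 0 0 0 0 0 0 0"
}}

```text
time_s: 22.55
eef_pos: [0.6248, 0.3184, 0.0801]
eef_rot: [0.001, 0.666, 0.746, 0.002]
wrist_force: [-0.2, -0.3, 7.2]
opening: 0.691
```

Run:
```python
from h import *
go(wp(-.006,0),.306,83)
c=cam("wrist"); chk(c,[(.6308,.319,6.2,.15,.06,.04)],"w11",(170,40,470,340),2)
```

```text
t 22.6 tcp [0.6248 0.3184 0.0801] yaw 96.41 tilt 0.21 q6 -1.38 F [-0.2 -0.3  7.2] op 0.691
rz 13.41  shift cm [-40.61 -11.15 -27.98]
```

View pics/w11.png

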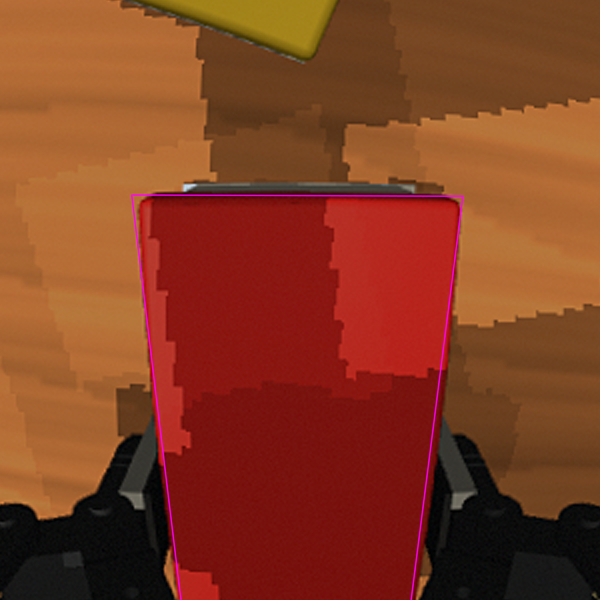

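>>> {"name": "move_arm", "arguments": {
  "rows": "0 0 -1 0 0 0 0; 0 0 -3 0 0 0 0; 0 0 -4 0 0 0 0; 0 0 -4 0 0 0 0; 0 0 -4 0 0 0 0; 0 0 -4 0 0 4.5 0; 0 0 -4 0 0 4.5 0; -2.4 -0.7 -4 0 0 4.4 0; -3.8 -1 0 0 0 0 0; -3.8 -1 0 0 0 0 0; -3.8 -1 0 0 0 0 0; -3.8 -1 0 0 0 0 0; -3.8 -1 0 0 0 0 0; -3.8 -1 0 0 0 0 0; -3.8 -1 0 0 0 0 0; -3.8 -1.1 0 0 0 0 0; -3.6 -1.1 0 0 0 0 0; -2.4 -0.8 0 0 0 0 0; -1.6 -0.4 0 0 0 0 0; 0 0 0 0 0 0 0"
}}

```text
time_s: 24.6
eef_pos: [0.4649, -0.0717, 0.3581]
eef_rot: [0.0, 0.75, 0.662, -0.0]
wrist_force: [0.0, -0.0, -2.2]
opening: 0.69
```

>>> {"name": "move_arm", "arguments": {
  "rows": "0 0 0 0 0 0 0; 0 0 0 0 0 0 0"
}}

```text
time_s: 24.8
eef_pos: [0.466, -0.0695, 0.358]
eef_rot: [-0.0, 0.749, 0.663, 0.0]
wrist_force: [-0.5, 0.2, -2.3]
opening: 0.695
```

Run:
```python
from h import *
go(wp(-.006,0),.28,83)
o,R,y=state(); a=np.radians(y-90); p=o["eef_pos"][:2]+.006*np.array([np.cos(a),np.sin(a)])
c=cam("wrist"); chk(c,[(*WELL,-7,.155,.066,.225),(*WELL,-7,.195,.084,.24),(*p,y-90,.15,.06,o["eef_pos"][2]-.0401)],"w12",(170,40,470,340),2)
```

```text
t 24.8 tcp [ 0.466  -0.0695  0.358 ] yaw 83.04 tilt 0.02 q6 -1.85 F [-0.5  0.2 -2.3] op 0.695
rz 0.04  shift cm [-0.17 -0.11  2.41]
```

View pics/w12.png

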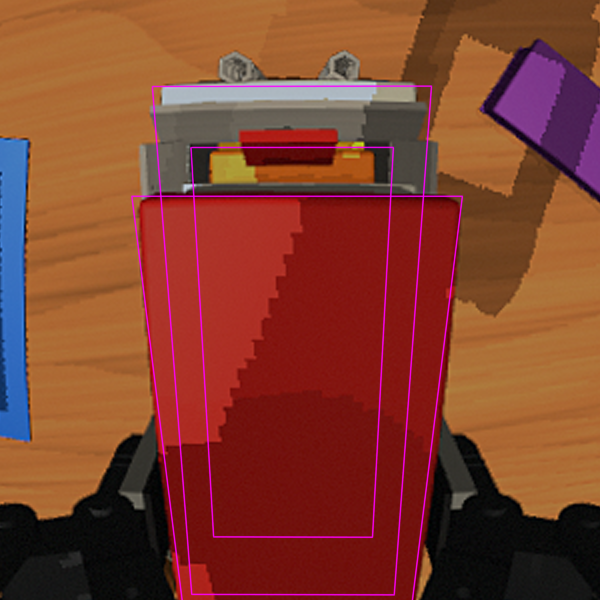

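>>> {"name": "move_arm", "arguments": {
  "rows": "-0.2 -0.1 2 0 0 0 0; 0 0 1.5 0 0 0 0; 0 0 1 0 0 0 0; 0 0 0.5 0 0 0 0; 0 0 0.4 0 0 0 0; 0 0 0.3 0 0 0 0; 0 0 0 0 0 0 0; 0 0 0 0 0 0 0; 0 0 0 0 0 0 0"
}}

```text
time_s: 25.75
eef_pos: [0.4646, -0.072, 0.301]
eef_rot: [-0.0, 0.749, 0.663, 0.0]
wrist_force: [-3.0, 0.9, 0.5]
opening: 0.694
```

Run:
```python
from h import *
go(wp(-.006,0),.18,83)
c=cam("wrist");save(c,"w13",(170,40,470,340),2)
```

```text
t 25.8 tcp [ 0.4646 -0.072   0.301 ] yaw 83.01 tilt 0.01 q6 -1.86 F [-3.   0.9  0.5] op 0.694
rz 0.01  shift cm [ 0.09 -0.01  6.71]
```

View pics/w13.png

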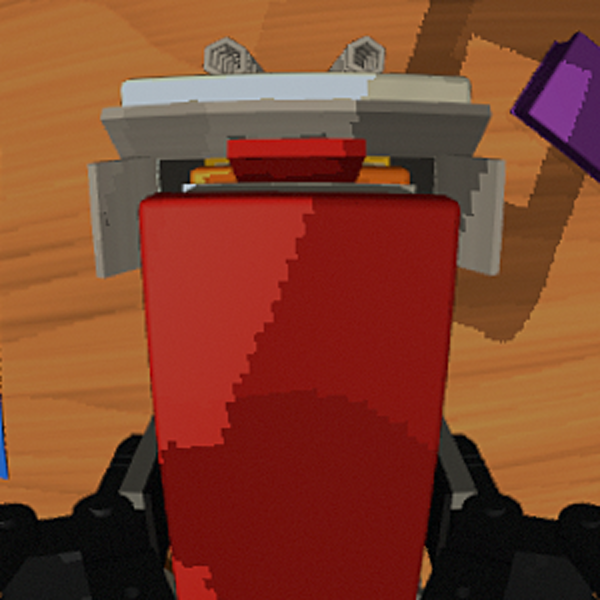

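>>> {"name": "move_arm", "arguments": {
  "rows": "0.05 0 0.6 0 0 0 0; 0 0 0.6 0 0 0 0; 0 0 0.6 0 0 0 0; 0 0 0.6 0 0 0 0; 0 0 0.6 0 0 0 0; 0 0 0.6 0 0 0 0; 0 0 0.6 0 0 0 0; 0 0 0.6 0 0 0 0; 0 0 0.6 0 0 0 0; 0 0 0.4 0 0 0 0; 0 0 0.2 0 0 0 0; 0 0 0 0 0 0 0; 0 0 0 0 0 0 0"
}}

```text
time_s: 27.1
eef_pos: [0.4647, -0.0719, 0.2415]
eef_rot: [0.0, 0.749, 0.663, -0.0]
wrist_force: [-6.7, 1.2, 4.3]
opening: 0.695
```

Run:
```python
from h import *
go(wp(-.006,0),.18,83)
c=cam("wrist");save(c,"w14",(170,40,470,340),2)
```

```text
t 27.1 tcp [ 0.4647 -0.0719  0.2415] yaw 83.01 tilt 0.06 q6 -1.85 F [-6.7  1.2  4.3] op 0.695
rz 0.01  shift cm [ 0.08 -0.01  0.76]
```

View pics/w14.png

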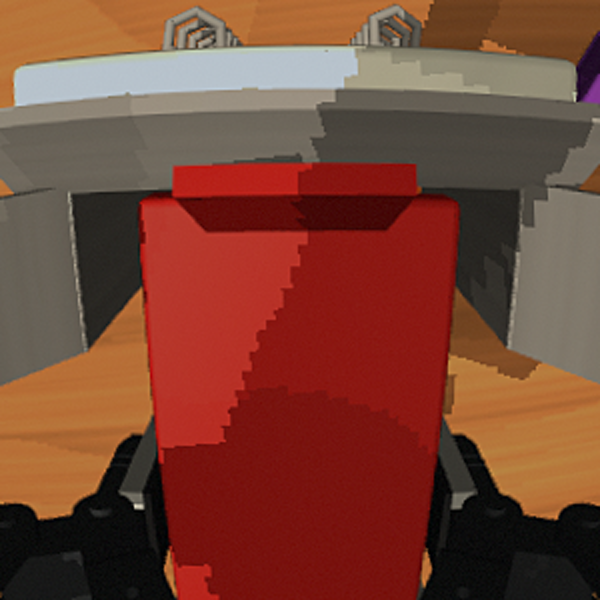

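>>> {"name": "move_arm", "arguments": {
  "rows": "0 0 0.2 0 0 0 0; 0 0 0 0 0 0 0; 0 0 0 0 0 0 1; 0 0 0 0 0 0 1; 0 0 0 0 0 0 1; 0 0 0 0 0 0 1; 0 0 -2 0 0 0 1; 0 0 -3 0 0 0 1; 0 0 -4 0 0 0 1; 0 0 -4 0 0 0 1; 0 0 -3 0 0 0 1; 0 0 0 0 0 0 1; 0 0 0 0 0 0 1; 0 0 0 0 0 0 1"
}}

```text
time_s: 28.55
eef_pos: [0.4643, -0.0714, 0.3974]
eef_rot: [-0.001, 0.749, 0.663, -0.0]
wrist_force: [-0.9, -0.4, -0.7]
opening: 1.004
```

Run:
```python
from h import *
c=cam("wrist"); chk(c,[(*WELL,-7,.15,.06,.205)],"w15",(170,40,470,340),2)
c=cam("top"); save(c,"top3",(220,70,490,340),2.2); print("yellow",rect(c,seg(c,"yellow",(210,180,280,280)),.04))
go([.4530,.302],.15,74.2)
```

```text
yellow {'c': array([0.4535, 0.3019]), 'size': array([0.1485, 0.0603]), 'yaw': -15.8, 'cen': array([0.453, 0.302]), 'pyaw': np.float64(-15.53)}
t 28.6 tcp [ 0.4643 -0.0714  0.3972] yaw 83.0 tilt 0.17 q6 -1.85 F [0.6 0.1 0. ] op 1.003
rz 8.8  shift cm [ 35.62 -11.25  19.33]
```

View pics/w15.png

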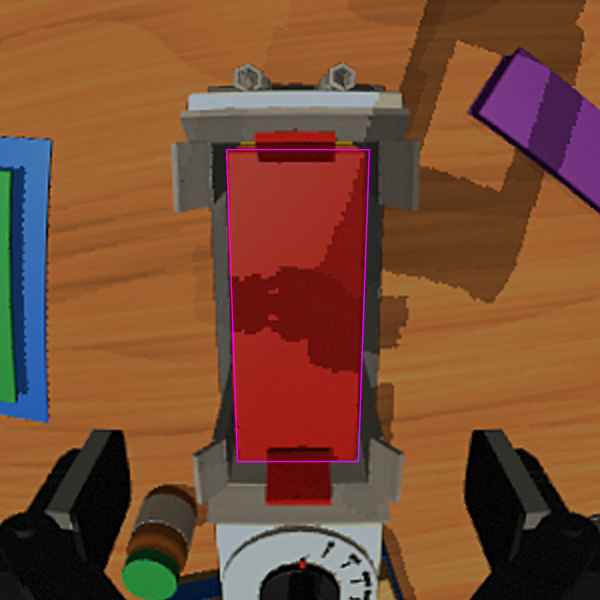

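View pics/top3.png

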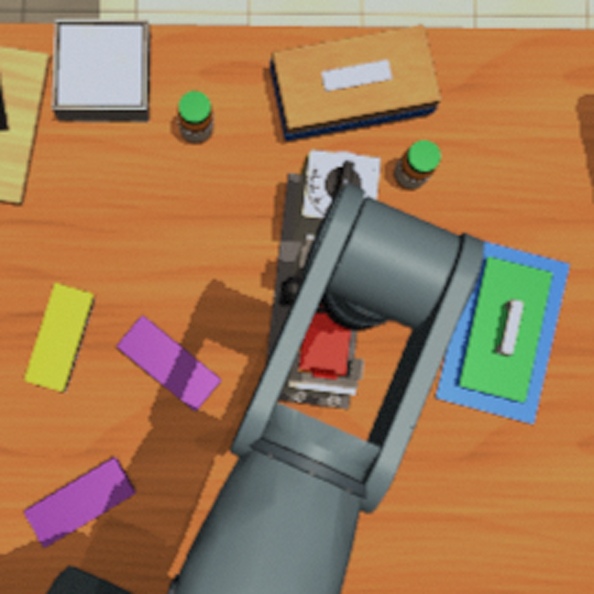

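>>> {"name": "move_arm", "arguments": {
  "rows": "0 0 0 0 0 4.4 1; 0 0 0 0 0 4.4 1; 3.4 -1.1 0 0 0 0 1; 3.6 -1.1 0 0 0 0 1; 3.6 -1.1 0 0 0 0 1; 3.6 -1.1 0 0 0 0 1; 3.6 -1.1 0 0 0 0 1; 3.6 -1.1 2 0 0 0 1; 3.6 -1.1 3.5 0 0 0 1; 3.6 -1.1 3.5 0 0 0 1; 3.6 -1.1 3.5 0 0 0 1; 3.4 -1.3 3.5 0 0 0 1; 0 0 2.3 0 0 0 1; 0 0 1 0 0 0 1; 0 0 0 0 0 0 1; 0 0 0 0 0 0 1; 0 0 0 0 0 0 1; 0 0 0 0 0 0 1"
}}

```text
time_s: 30.45
eef_pos: [0.4549, 0.2978, 0.2107]
eef_rot: [0.0, 0.798, 0.603, 0.001]
wrist_force: [-0.1, -0.6, -0.9]
opening: 0.997
```

Run:
```python
from h import *
c=cam("wrist"); chk(c,[(.453,.302,-15.8,.15,.06,.04)],"w16",(170,40,470,340),2)
r=rect(c,seg(c,"yellow",(200,40,440,330)),.04,True); print(r)
go([.453,.302],.025,74.2)
```

```text
{'c': array([0.4927, 0.2909]), 'size': array([0.0625, 0.0591]), 'yaw': -16.05, 'cen': array([0.495 , 0.2857]), 'pyaw': np.float64(22.92)}
t 30.5 tcp [0.4547 0.2978 0.2104] yaw 74.16 tilt 0.13 q6 -0.93 F [ 0.5 -0.7 -0. ] op 0.995
rz -0.04  shift cm [ 0.36 -0.28 13.15]
```

View pics/w16.png

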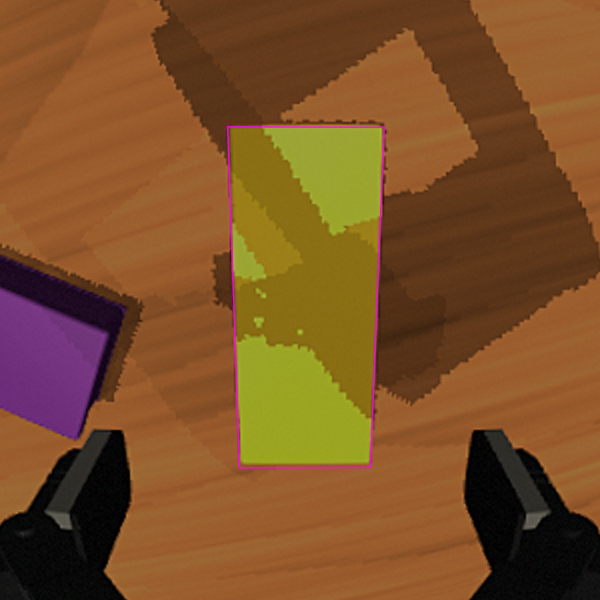

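>>> {"name": "move_arm", "arguments": {
  "rows": "0.4 -0.35 3 0 0 0 1; 0 0 3 0 0 0 1; 0 0 3 0 0 0 1; 0 0 2.5 0 0 0 1; 0 0 1.5 0 0 0 1; 0 0 0.1 0 0 0 1; 0 0 0 0 0 0 1; 0 0 0 0 0 0 0; 0 0 0 0 0 0 0; 0 0 0 0 0 0 0; 0 0 0 0 0 0 0; 0 0 0 0 0 0 0"
}}

```text
time_s: 31.7
eef_pos: [0.4528, 0.3033, 0.0798]
eef_rot: [0.0, 0.798, 0.603, 0.001]
wrist_force: [-1.0, 0.6, 7.2]
opening: 0.692
```

Run:
```python
from h import *
go(wp(0,0),.306,83)
o,R,y=state()
c=cam("wrist"); chk(c,[(*o["eef_pos"][:2],y-90,.15,.06,.04)],"w17",(170,40,470,340),2)
```

```text
t 31.7 tcp [0.4528 0.3033 0.0798] yaw 74.21 tilt 0.18 q6 -0.92 F [-1.   0.6  7.2] op 0.692
rz -8.79  shift cm [-37.02   6.33 -28.01]
```

View pics/w17.png

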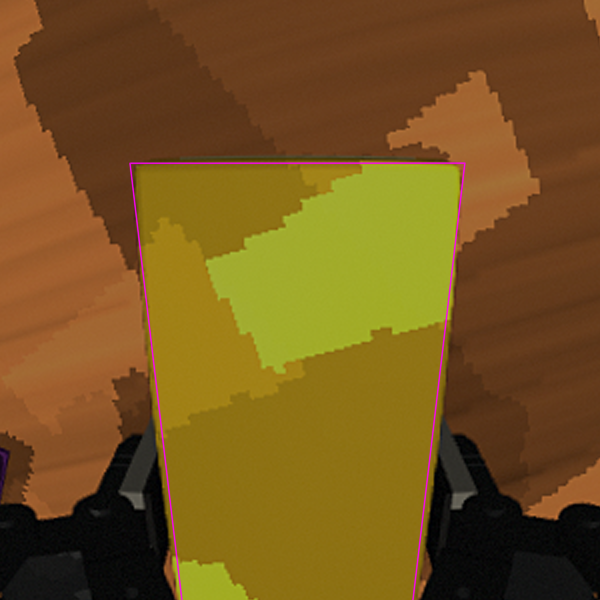

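>>> {"name": "move_arm", "arguments": {
  "rows": "0 0 -1 0 0 0 0; 0 0 -3 0 0 0 0; 0 0 -4 0 0 0 0; 0 0 -4 0 0 0 0; 0 0 -4 0 0 0 0; 0 0 -4 0 0 -4.4 0; 0 0 -4 0 0 -4.4 0; -2.4 0.4 -4 0 0 0 0; -3.8 0.6 0 0 0 0 0; -3.8 0.6 0 0 0 0 0; -3.8 0.6 0 0 0 0 0; -3.8 0.6 0 0 0 0 0; -3.8 0.6 0 0 0 0 0; -3.8 0.7 0 0 0 0 0; -3.8 0.7 0 0 0 0 0; -3.5 0.7 0 0 0 0 0; -2.6 0.5 0 0 0 0 0; -1.9 0.3 0 0 0 0 0; 0 0 0 0 0 0 0; 0 0 0 0 0 0 0"
}}

```text
time_s: 33.75
eef_pos: [0.4688, -0.072, 0.3583]
eef_rot: [-0.0, 0.749, 0.662, 0.0]
wrist_force: [-0.2, -0.4, -1.2]
opening: 0.694
```

>>> {"name": "move_arm", "arguments": {
  "rows": "0 0 0 0 0 0 0; 0 0 0 0 0 0 0; 0 0 0 0 0 0 0"
}}

```text
time_s: 34.05
eef_pos: [0.4691, -0.0713, 0.3582]
eef_rot: [-0.0, 0.748, 0.663, 0.0]
wrist_force: [-0.3, 0.0, -1.0]
opening: 0.693
```

Run:
```python
from h import *
go(WELL,.28,83)
o,R,y=state()
c=cam("wrist"); chk(c,[(*WELL,-7,.155,.066,.225),(*WELL,-7,.195,.084,.24),(*o["eef_pos"][:2],y-90,.15,.06,o["eef_pos"][2]-.0398)],"w18",(170,40,470,340),2)
```

```text
t 34.0 tcp [ 0.4691 -0.0713  0.3582] yaw 83.08 tilt 0.0 q6 -1.85 F [-0.3  0.  -1. ] op 0.693
rz 0.08  shift cm [-0.03  0.16  2.43]
```

View pics/w18.png

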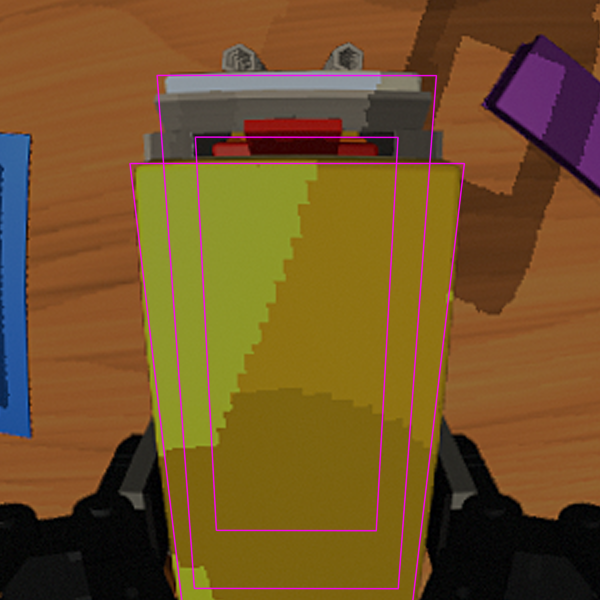

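>>> {"name": "move_arm", "arguments": {
  "rows": "0 0.1 2 0 0 0 0; 0 0 1.5 0 0 0 0; 0 0 1 0 0 0 0; 0 0 0.5 0 0 0 0; 0 0 0.4 0 0 0 0; 0 0 0.4 0 0 0 0; 0 0 0.4 0 0 0 0; 0 0 0.4 0 0 0 0; 0 0 0 0 0 0 0; 0 0 0 0 0 0 0"
}}

```text
time_s: 35.1
eef_pos: [0.4702, -0.0723, 0.2918]
eef_rot: [-0.0, 0.749, 0.663, -0.0]
wrist_force: [1.2, -0.4, -1.8]
opening: 0.693
```

>>> {"name": "move_arm", "arguments": {
  "rows": "0 0 0.6 0 0 0 0; 0 0 0.6 0 0 0 0; 0 0 0.6 0 0 0 0; 0 0 0.6 0 0 0 0; 0 0 0.6 0 0 0 0; 0 0 0.6 0 0 0 0; 0 0 0.6 0 0 0 0; 0 0 0.5 0 0 0 0; 0 0 0.3 0 0 0 0; 0 0 0.2 0 0 0 0; 0 0 0 0 0 0 0; 0 0 0 0 0 0 0"
}}

```text
time_s: 36.3
eef_pos: [0.4705, -0.0723, 0.2404]
eef_rot: [0.0, 0.749, 0.663, 0.0]
wrist_force: [-1.4, -0.3, 6.6]
opening: 0.694
```

Run:
```python
from h import *
go(WELL,.28,83)
c=cam("wrist");save(c,"w19",(170,40,470,340),2)
```

```text
t 36.3 tcp [ 0.4705 -0.0723  0.2404] yaw 83.0 tilt 0.06 q6 -1.85 F [-1.4 -0.3  6.6] op 0.694
rz -0.0  shift cm [ 0.05  0.01 -9.35]
```

View pics/w19.png

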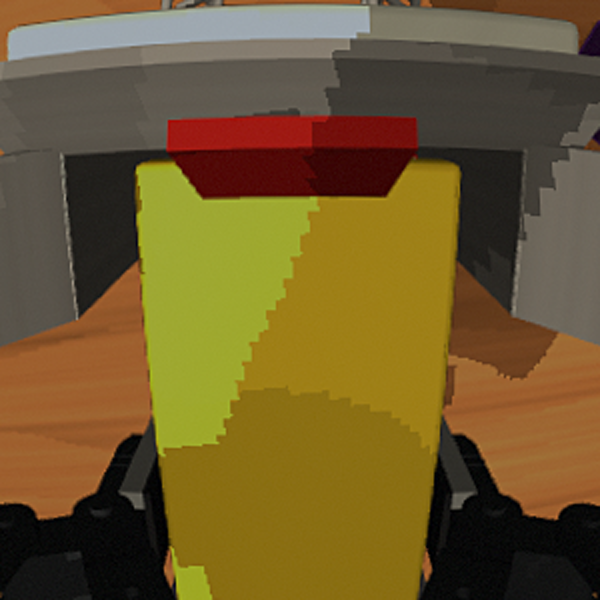

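Latched at the visible end; press slightly more, release, rise, and look.

>>> {"name": "move_arm", "arguments": {
  "rows": "0 0 0.2 0 0 0 0; 0 0 0 0 0 0 0; 0 0 0 0 0 0 1; 0 0 0 0 0 0 1; 0 0 0 0 0 0 1; 0 0 0 0 0 0 1; 0 0 -2 0 0 0 1; 0 0 -3 0 0 0 1; 0 0 -4 0 0 0 1; 0 0 -4 0 0 0 1; 0 0 -3 0 0 0 1; 0 0 0 0 0 0 1; 0 0 0 0 0 0 1; 0 0 0 0 0 0 1"
}}

```text
time_s: 37.75
eef_pos: [0.4696, -0.072, 0.3965]
eef_rot: [-0.001, 0.749, 0.663, -0.001]
wrist_force: [0.5, 0.7, -0.5]
opening: 1.004
```

Run:
```python
from h import *
c=cam("wrist"); chk(c,[(*WELL,-7,.15,.06,.205)],"w20",(170,40,470,340),2); save(c,"w20d",(260,230,380,340),5)
c=cam("scene"); save(c,"s2",(180,120,360,310),3)
print(atz(cam("wrist"),(170+300/2,40+580/2),.234,True))
go(wp(.175,0),.26,83)
```

```text
[ 0.60275524 -0.08643612  0.234     ]
t 37.9 tcp [ 0.4697 -0.072   0.3966] yaw 83.0 tilt 0.16 q6 -1.85 F [-0.4  0.4 -0.2] op 1.001
rz 0.0  shift cm [ 0.04 17.59  8.27]
```

View pics/w20.png

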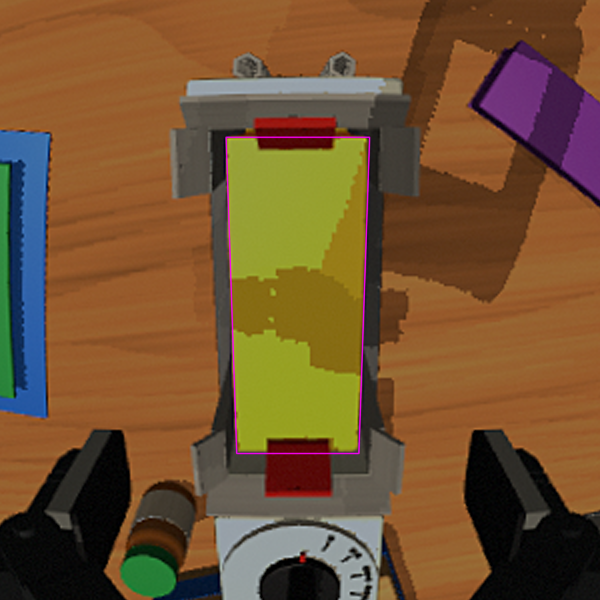

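View pics/s2.png

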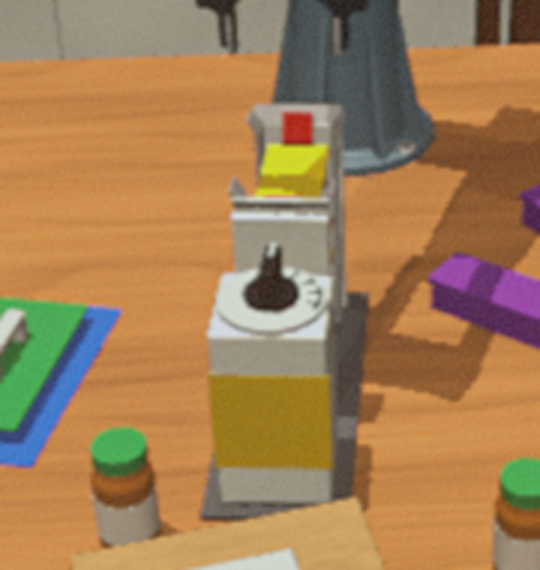

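View pics/w20d.png

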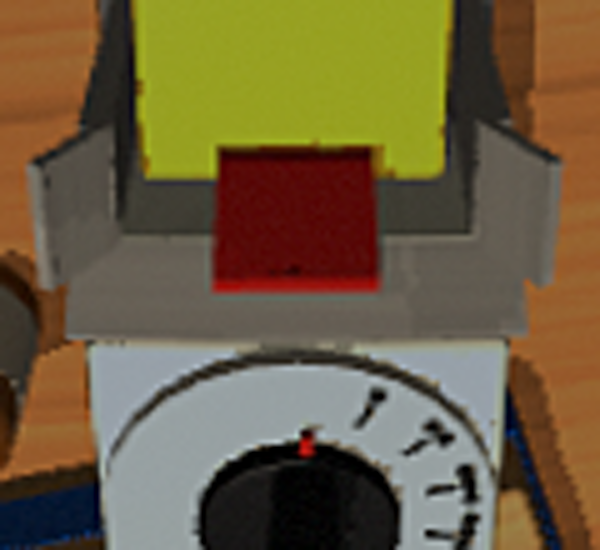

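>>> {"name": "move_arm", "arguments": {
  "rows": "0 3 0 0 0 0 1; 0 3.5 0 0 0 0 1; 0 3.5 0 0 0 0 1; 0 3.5 0 0 0 0 1; 0 2.5 0 0 0 0 1; 0 1.6 1 0 0 0 1; 0 0 2 0 0 0 1; 0 0 0 0 0 0 1; 0 0 0 0 0 0 1; 0 0 0 0 0 0 1; 0 0 0 0 0 0 1"
}}

```text
time_s: 39.0
eef_pos: [0.6449, -0.0937, 0.3695]
eef_rot: [0.001, 0.749, 0.663, 0.0]
wrist_force: [0.5, -0.7, 1.0]
opening: 0.998
```

```bash
cat >> h.py <<'E'
def dialpic(name,crop,sc):
    c=cam("wrist"); im=cv2.resize(c["color"],None,fx=sc,fy=sc,interpolation=cv2.INTER_CUBIC)
    D=wp(.175,0); a0=np.radians(WYAW+180)
    def pt(r,phi,z):
        a=a0-phi; p=proj(c,[D[0]+r*np.cos(a),D[1]+r*np.sin(a),z],True); return tuple(np.round((p+.5)*sc-.5).astype(int))
    for N in range(1,5): cv2.circle(im,pt(.038,.45*N,.196),4,(255,0,255),1)
    cv2.line(im,pt(0,0,.234),pt(.023,0,.234),(0,255,255),1)
    cv2.line(im,pt(0,0,.234),pt(.023,1.35,.234),(0,255,0),1)
    x0,y0,x1,y1=[int(k*sc) for k in crop]; cv2.imwrite("pics/"+name+".png",im[y0:y1,x0:x1])
    return c
E
python3 - <<'E'
from h import *
dialpic("w21",(240,80,400,280),3.5)
go(wp(.175,0),.230,83)
E
```

```text
t 39.0 tcp [ 0.6449 -0.0937  0.3695] yaw 83.0 tilt 0.11 q6 -1.77 F [-0.1  1.   0.1] op 0.999
rz 0.0  shift cm [ 0.05 -0.07  8.56]
```

View pics/w21.png

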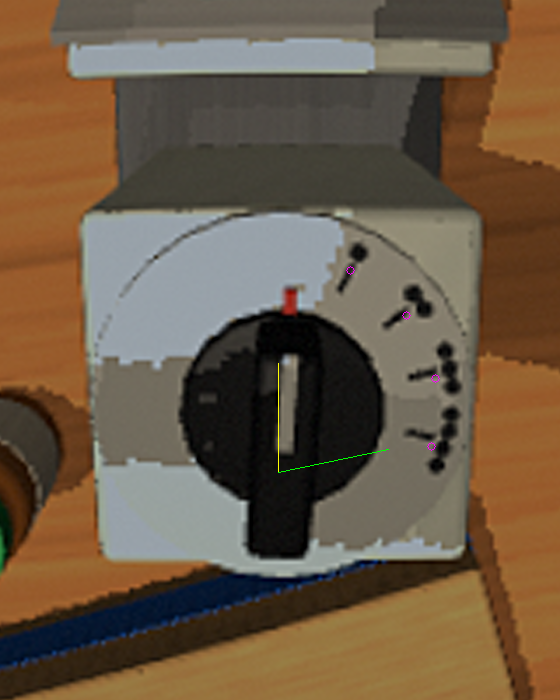

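>>> {"name": "move_arm", "arguments": {
  "rows": "0.05 -0.05 2 0 0 4 1; 0 0 2 0 0 0 1; 0 0 2 0 0 0 1; 0 0 1.5 0 0 0 1; 0 0 1 0 0 0 1; 0 0 0 0 0 0 1; 0 0 0 0 0 0 0; 0 0 0 0 0 0 0; 0 0 0 0 0 0 0; 0 0 0 0 0 0 0; 0 0 0 0 0 0 0; 0 0 0 0 0 0 0; 0 0 0 0 0 0 0; 0 0 0 0 0 0 0"
}}

```text
time_s: 40.45
eef_pos: [0.6447, -0.0926, 0.2838]
eef_rot: [0.0, 0.771, 0.636, 0.001]
wrist_force: [0.2, 5.2, 4.8]
opening: 0.151
```

Run:
```python
from h import *
dialpic("w22",(200,80,440,340),2.2)
go(wp(.175,0),.230,83-77.35)
```

```text
t 40.5 tcp [ 0.6447 -0.0926  0.2838] yaw 79.03 tilt 0.07 q6 -1.7 F [0.1 4.9 5.7] op 0.15
rz 73.38  shift cm [-0.04  0.05 -0.01]
```

View pics/w22.png

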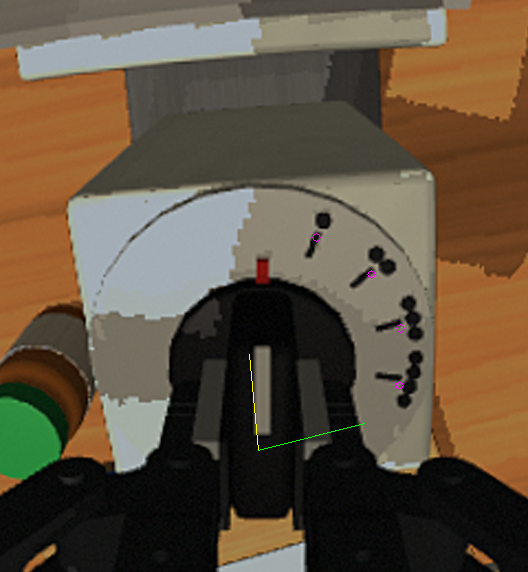

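>>> {"name": "move_arm", "arguments": {
  "rows": "0 0 0 0 0 6.1 0; 0 0 0 0 0 6.1 0; 0 0 0 0 0 6.1 0; 0 0 0 0 0 6.1 0; 0 0 0 0 0 6.1 0; 0 0 0 0 0 6.1 0; 0 0 0 0 0 6.1 0; 0 0 0 0 0 6.1 0; 0 0 0 0 0 6.1 0; 0 0 0 0 0 6.1 0; 0 0 0 0 0 6.1 0; 0 0 0 0 0 6.1 0; 0 0 0 0 0 0 0; 0 0 0 0 0 0 0; 0 0 0 0 0 0 0"
}}

```text
time_s: 42.0
eef_pos: [0.6439, -0.0932, 0.2838]
eef_rot: [0.0, 0.999, 0.051, -0.001]
wrist_force: [-3.7, 2.6, 7.7]
opening: 0.148
```

Run:
```python
from h import *
dialpic("w23",(200,80,440,340),2.2)
go(wp(.175,0),.230,83-77.35)
```

```text
t 42.0 tcp [ 0.6439 -0.0932  0.2838] yaw 5.8 tilt 0.07 q6 -0.43 F [-2.9  2.7  6.3] op 0.149
rz 0.15  shift cm [ 0.04 -0.   -0.01]
```

View pics/w23.png

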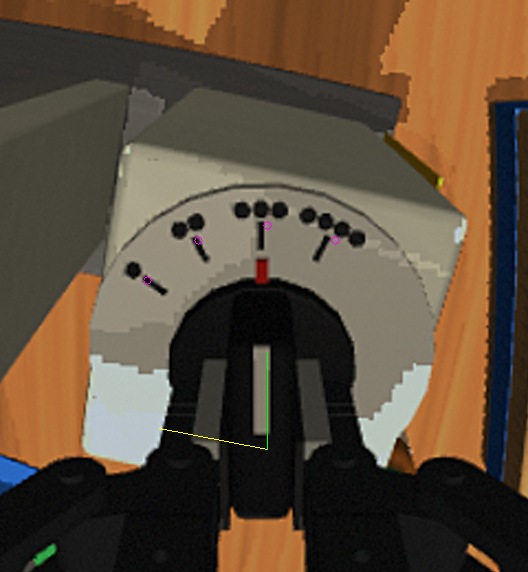

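>>> {"name": "move_arm", "arguments": {
  "rows": "0 0 0 0 0 0 1; 0 0 0 0 0 0 1; 0 0 0 0 0 0 1; 0 0 0 0 0 0 1; 0 0 -2 0 0 0 1; 0 0 -3 0 0 0 1; 0 0 -3 0 0 -7 1; 0 0 -3 0 0 -7 1; 0 0 0 0 0 -7 1; 0 0 0 0 0 -7 1; 0 0 0 0 0 -7 1; 0 0 0 0 0 -7 1; 0 0 0 0 0 -7 1; 0 0 0 0 0 -7 1; 0 0 0 0 0 -7 1; 0 0 0 0 0 -7.4 1; 0 0 0 0 0 0 1; 0 0 0 0 0 0 1; 0 0 0 0 0 0 1"
}}

```text
time_s: 43.95
eef_pos: [0.6444, -0.0931, 0.393]
eef_rot: [-0.0, 0.788, 0.616, -0.0]
wrist_force: [0.6, -0.6, -0.2]
opening: 1.001
```

Run:
```python
from h import *
dialpic("w24",(240,80,400,280),3.5)
c=cam("top"); save(c,"top4",(220,70,490,340),2.2)
print("cover",rect(c,seg(c,"green",(410,170,490,270)),.023))
go([.4731,-.3555],.15,76.2)
```

```text
cover {'c': array([ 0.4732, -0.3542]), 'size': array([0.1964, 0.097 ]), 'yaw': -13.81, 'cen': array([ 0.4721, -0.353 ]), 'pyaw': np.float64(-13.77)}
t 44.0 tcp [ 0.6444 -0.0931  0.3931] yaw 76.12 tilt 0.0 q6 -1.65 F [-0.2 -0.7 -0.6] op 1.0
rz -0.08  shift cm [-29.57 -10.38  18.92]
```

View pics/w24.png

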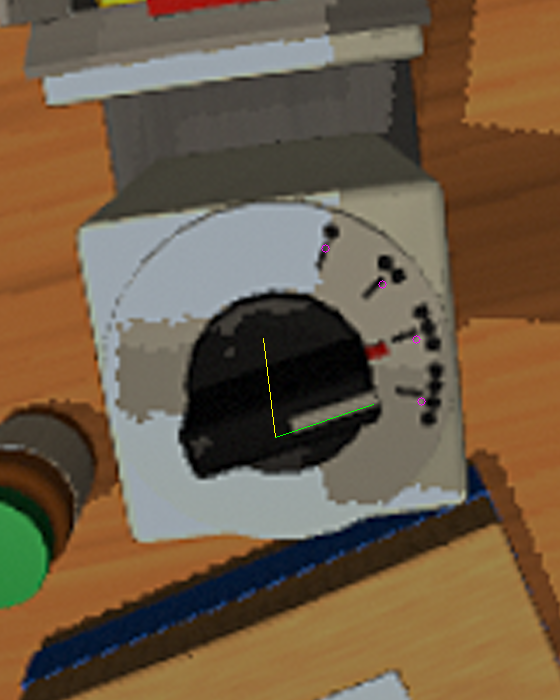

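View pics/top4.png

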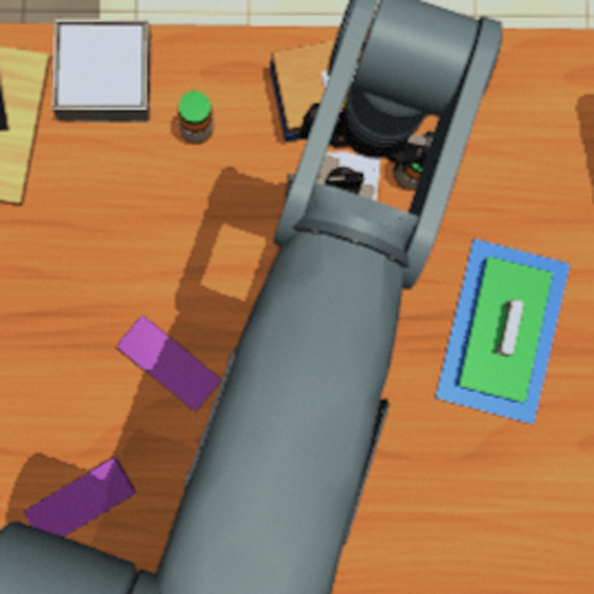

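>>> {"name": "move_arm", "arguments": {
  "rows": "-2.6 -0.9 0 0 0 0 1; -3.4 -1.2 0 0 0 0 1; -3.4 -1.2 0 0 0 0 1; -3.4 -1.2 0 0 0 0 1; -3.4 -1.2 0 0 0 0 1; -3.4 -1.2 3 0 0 0 1; -3.4 -1.2 3 0 0 0 1; -3.4 -1.2 3 0 0 0 1; -2 -0.7 3 0 0 0 1; -1.2 -0.4 3 0 0 0 1; 0 0 3 0 0 0 1; 0 0 1 0 0 0 1; 0 0 0 0 0 0 1; 0 0 0 0 0 0 1; 0 0 0 0 0 0 1; 0 0 0 0 0 0 1"
}}

```text
time_s: 45.65
eef_pos: [0.4736, -0.3562, 0.2049]
eef_rot: [0.002, 0.787, 0.617, 0.0]
wrist_force: [0.1, 0.0, 0.1]
opening: 1.002
```

Run:
```python
from h import *
go([.4731,-.3555],.0509,76.2)
c=cam("wrist"); chk(c,[(.4731,-.3555,-13.8,.2,.1,.023),(.4731,-.3555,-13.8,.08,.018,.053)],"w25",(170,40,470,340),2)
```

```text
t 45.6 tcp [ 0.4736 -0.3562  0.2049] yaw 76.23 tilt 0.17 q6 -2.18 F [0.1 0.  0.1] op 1.002
rz 0.03  shift cm [ 0.05 -0.07 10.01]
```

View pics/w25.png

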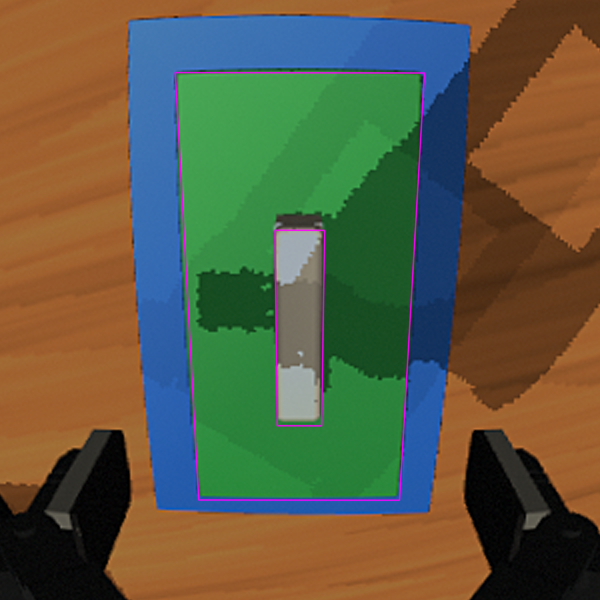

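>>> {"name": "move_arm", "arguments": {
  "rows": "0 -0.1 3 0 0 0 1; 0 0 3 0 0 0 1; 0 0 2.5 0 0 0 1; 0 0 1.5 0 0 0 1; 0 0 0 0 0 0 1; 0 0 0 0 0 0 0; 0 0 0 0 0 0 0; 0 0 0 0 0 0 0; 0 0 0 0 0 0 0; 0 0 0 0 0 0 0; 0 0 0 0 0 0 0; 0 0 0 0 0 0 0; 0 0 0 0 0 0 0; 0 0 0 0 0 0 0"
}}

```text
time_s: 47.1
eef_pos: [0.4722, -0.3558, 0.104]
eef_rot: [0.001, 0.787, 0.617, 0.0]
wrist_force: [-0.5, 1.4, 5.3]
opening: 0.197
```

Run:
```python
from h import *
go(WELL,.32,83)
```

```text
t 47.1 tcp [ 0.4722 -0.3558  0.104 ] yaw 76.21 tilt 0.07 q6 -2.18 F [-0.5  1.4  5.3] op 0.197
rz -6.79  shift cm [ 28.17  -3.62 -26.99]
```

>>> {"name": "move_arm", "arguments": {
  "rows": "0 0 -1 0 0 0 0; 0 0 -3 0 0 0 0; 0 0 -4 0 0 0 0; 0 0 -4 0 0 0 0; 0 0 -4 0 0 0 0; 0 0 -4 0 0 0 0; 0 0 -4 0 0 -3.4 0; 0 0 -3 0 0 -3.4 0; 2.5 -0.3 0 0 0 0 0; 3.5 -0.5 0 0 0 0 0; 3.5 -0.5 0 0 0 0 0; 3.5 -0.5 0 0 0 0 0; 3.5 -0.5 0 0 0 0 0; 3.5 -0.5 0 0 0 0 0; 3.5 -0.5 0 0 0 0 0; 2.5 -0.2 0 0 0 0 0; 2.2 -0.1 0 0 0 0 0; 0 0 0 0 0 0 0; 0 0 0 0 0 0 0; 0 0 0 0 0 0 0"
}}

```text
time_s: 49.1
eef_pos: [0.4703, -0.0718, 0.3731]
eef_rot: [0.0, 0.749, 0.662, -0.0]
wrist_force: [-0.7, -0.3, -1.3]
opening: 0.193
```

>>> {"name": "move_arm", "arguments": {
  "rows": "0 0 0 0 0 0 0; 0 0 0 0 0 0 0"
}}

```text
time_s: 49.3
eef_pos: [0.4704, -0.072, 0.373]
eef_rot: [-0.0, 0.749, 0.662, -0.0]
wrist_force: [0.1, -0.5, -2.4]
opening: 0.197
```

Run:
```python
from h import *
go(WELL,.273,83)
o,R,y=state()
c=cam("wrist"); chk(c,[(*WELL,-7,.195,.084,.24),(*o["eef_pos"][:2],y-90,.2,.1,o["eef_pos"][2]-.081)],"w26",(170,40,470,340),2)
c=cam("scene"); save(c,"s3",(180,80,360,310),2.5)
```

```text
t 49.3 tcp [ 0.4704 -0.072   0.373 ] yaw 82.93 tilt 0.02 q6 -1.85 F [ 0.1 -0.5 -2.4] op 0.197
rz -0.07  shift cm [0.02 0.02 4.61]
```

View pics/w26.png

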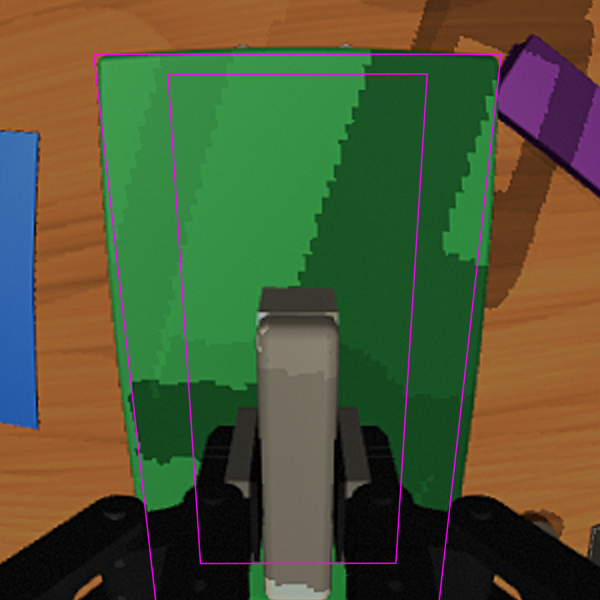

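View pics/s3.png

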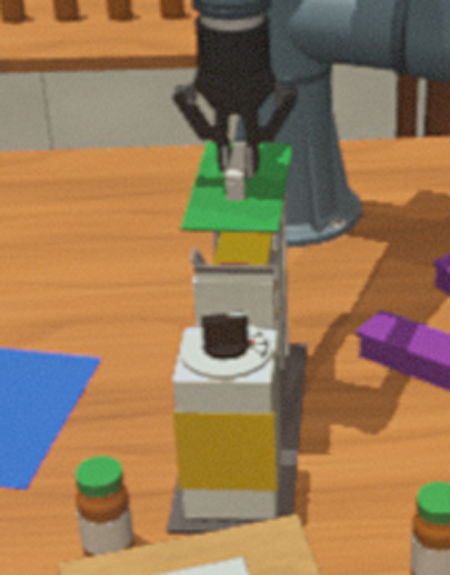

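Cover centred over the well, pile still down. Lower it to its seat.

>>> {"name": "move_arm", "arguments": {
  "rows": "0 0 1 0 0 0 0; 0 0 1 0 0 0 0; 0 0 1 0 0 0 0; 0 0 0.8 0 0 0 0; 0 0 0.4 0 0 0 0; 0 0 0.2 0 0 0 0; 0 0 0.1 0 0 0 0; 0 0 0 0 0 0 0; 0 0 0 0 0 0 0; 0 0 0 0 0 0 0"
}}

```text
time_s: 50.4
eef_pos: [0.4706, -0.0713, 0.3285]
eef_rot: [0.0, 0.749, 0.663, 0.0]
wrist_force: [-0.4, -1.0, -2.0]
opening: 0.193
```

>>> {"name": "move_arm", "arguments": {
  "rows": "0 0 0.1 0 0 0 0; 0 0 0.1 0 0 0 0; 0 0 0 0 0 0 0; 0 0 0 0 0 0 0; 0 0 0 0 0 0 0"
}}

```text
time_s: 50.9
eef_pos: [0.4706, -0.0712, 0.327]
eef_rot: [0.0, 0.749, 0.663, 0.0]
wrist_force: [-3.6, 1.7, 6.0]
opening: 0.196
```

Seated (upward 8 N change at the expected height). Release and back away.

>>> {"name": "move_arm", "arguments": {
  "rows": "0 0 0 0 0 0 1; 0 0 0 0 0 0 1; 0 0 0 0 0 0 1; 0 0 0 0 0 0 1; 0 0 0 0 0 0 1; 0 0 -2 0 0 0 1; 0 0 -3 0 0 0 1; 0 0 -4 0 0 0 1; 0 0 -4 0 0 0 1; 0 0 -3 0 0 0 1; 0 0 0 0 0 0 1; 0 0 0 0 0 0 1; 0 0 0 0 0 0 1; 0 0 0 0 0 0 1"
}}

```text
time_s: 52.3
eef_pos: [0.4701, -0.0711, 0.4844]
eef_rot: [-0.001, 0.749, 0.663, -0.001]
wrist_force: [-0.2, 0.1, 0.2]
opening: 0.999
```

Run:
```python
from h import *
go(WELL,.273,83)
c=cam("wrist"); chk(c,[(*WELL,-7,.195,.084,.24),(*WELL,-7,.2,.1,.246),(*WELL,-7,.08,.018,.276)],"w27",(170,20,470,320),2)
c=cam("scene"); save(c,"s4",(60,80,540,350),1.6)
```

```text
t 52.3 tcp [ 0.4701 -0.0711  0.4844] yaw 83.0 tilt 0.17 q6 -1.85 F [-0.2  0.1  0.2] op 0.999
rz -0.0  shift cm [-0.06  0.05 15.75]
```

View pics/w27.png

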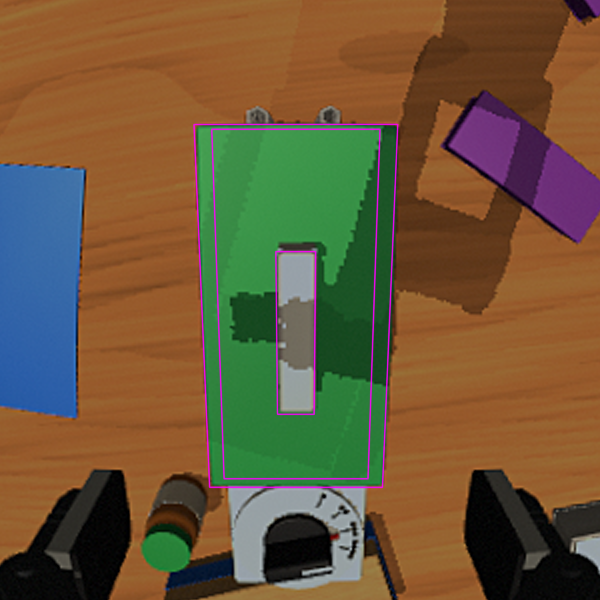

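View pics/s4.png

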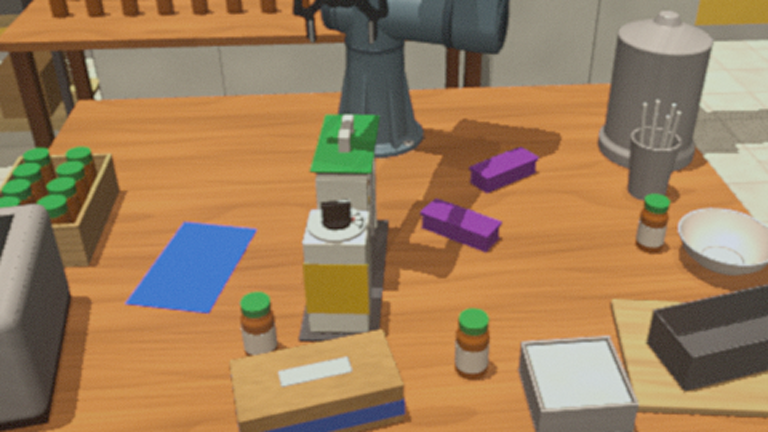

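Run:
```python
from h import *
c=cam("top"); save(c,"top5")
for d in ctrl.look_for("top","box_a_mid")+ctrl.look_for("top","box_d_mid"): print(round(d["confidence"],2),d["bbox"])
```

```text
0.82 [272.2, 214.0, 317.8, 257.0]
0.55 [231.1, 280.4, 280.4, 317.1]
0.61 [339.2, 138.5, 379.2, 255.6]
0.22 [349.8, 173.0, 388.7, 250.9]
```

View pics/top5.png

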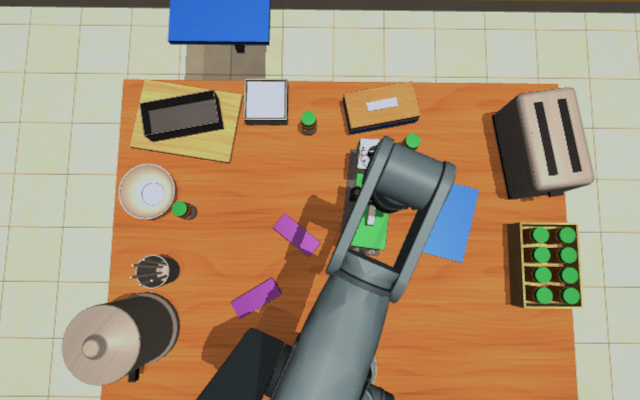

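Run:
```python
from h import *
print(ctrl.hand_in())
```

```text
the job is handed in; nothing more can be done
None
```

I restocked the dispenser and handed the job in at about 52 s on the robot's clock; `hand_in()` gives no verdict.

- **Cover off:** I parked it right way up on the blue mat, released.
- **Boxes:** Three were present (orange, red, yellow). I loaded them flat in that order and pressed each until the catches showed over its lid. After each release, the lid in the wrist camera lay within a couple of pixels of its expected latched outline.
- **Dial:** I turned it to the 3-dot mark. The wrist picture shows the pointer on that mark.
- **Cover on:** I put it back on the well. The plate and grip bar matched their expected seated outlines within about 1–2 pixels.
- **Rest of the scene:** All three jars are upright and the robot touches nothing. The two purple look-alikes were left alone, and no other box showed in the last top view.

**What disagreed:**
- The starting cover sat about 3 mm to the side of the well's true centre. I therefore re-measured the well from the platform and catches once it was uncovered.
- For the orange box, the wrist camera put it about 2.5 mm nearer the robot than the top camera did. I used the wrist camera for that grasp.
- The platform joint reading was not available, so I judged the latching from the pictures alone.

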